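# Ratchet the mould press tight and start its timer

## Task

Work the lever of the ratchet press back and forth until the sprung foot has come down and clamps the wooden mould firmly (you feel the lever go clearly stiff, but do not force it to the end of the springs), and leave it held by the ratchet. Then lift the sprung hood on the timer box, push the toggle under it fully over to the right-hand side, and let the hood drop shut again. Do not shift the mould or disturb the jiggers and the bowl standing by.

Things in the scene. Friction and masses are not known exactly. Their poses are not given: they have to be found in the camera images.
- press: grey ratchet mould press, fixed: base plate 120 x 236 x 14 mm, two columns, a bridge 160 mm high, on it an 88 mm ratchet wheel (18 teeth of 20 degrees) and above that the lever. Origin: centre of the base's underside, on the spindle axis; its x points away from the robot side (the lever points to its -x), z up.
- press_axis (a point): point on the vertical spindle axis about which the lever swings, 215 mm above the press's underside. Each tooth lowers the ram by 6 mm; a holding pawl keeps the wheel from going back, but when the lever is let back the wheel falls back by up to one tooth on to it. Firmly clamped: 9 to 14 N more at the knob than free; the springs are at their end at about 18 N more
- press_knob (a point): middle of the upright black round knob at the lever's end: 26 mm across, 54 mm tall (graspable 20 mm above and below this point), standing on the lever 150 mm from the spindle axis, 219 mm above the press's underside
- press_handle (a joint): lever angle, rad: 0 where the lever points along the press's -x, positive clockwise seen from above (knob to the robot's left); stops at +-0.7. No return spring. Clockwise (growing) is the working stroke: its pawl drives the wheel; the other way it clicks back over the teeth. Free, it takes about 2 N at the knob; with the foot on the mould each further tooth adds about 4 N
- press_foot: sprung wooden pressing foot of the press, 54 x 120 x 12 mm, hung 26 mm under the steel ram on two springs (6 N per mm together); origin: centre of its underside. At the start it hangs 18 to 36 mm above the mould.
- mould: carved wooden press mould, 58 x 160 x 27 mm (loose), lying flat on the press's base under the foot, between two low fences; origin: centre of its underside
- timer_box: grey timer box, fixed, 120 mm (its x) by 150 mm (its y), its top 70 mm above its underside; origin: centre of its underside, x points away from the robot side, y to the robot's left. On its top stands the toggle, covered by the hood
- hood_pin (a point): middle of the hood's hinge pin, at the box's far side: 52 mm along the box's x from its centre, 40 mm above its top; the pin lies along the box's y
- hood_lip (a point): middle of the free lower edge of the hood's front lip (130 mm wide, round 6 mm edge), 97 mm from the hinge pin. Shut, it stands 45 mm on the robot's side of the box's centre and 32 mm above the box's top, and the space under it is open; the hood is 124 mm wide inside and 66 mm high over the box's top
- timer_hood (a joint): opening of the hood, rad: 0 shut, growing as the lip is lifted up and away from the robot, up to 1.75. An aluminium hood that a light spring and its weight shut again (about 1 N to lift at the lip); it does not stay open by itself, so the fingers that hold it up also push the toggle
- toggle_tip (a point): tip of the steel bat toggle (52 mm long, its flat end 14 x 11 x 26 mm). Its pivot lies at the level of the box's top, 30 mm on the robot's side of the box's centre (15 mm behind the shut lip); it leans sideways, 22 degrees to the robot's left (off) or 22 degrees to the robot's right (on)
- timer_toggle (a joint): toggle angle, rad: 0 off (leaning to the robot's left, +y of the box), 0.77 on (fully over to the robot's right, -y of the box); stiff, about 1.5 N at the tip, stays where it is left
- jigger_tall: bystander: double-ended steel jigger, 44 mm across, 108 mm tall, standing; origin at the centre of its foot
- jigger_small: bystander: double-ended steel jigger, 39 mm across, 96 mm tall, standing; origin at the centre of its foot
- bowl: bystander: empty steel bowl, 160 mm across, 56 mm high; origin at the centre of its underside
There are look-alikes about, which are no part of the job. Of the things like the timer_box, leave any that is orange; of the rest the larger one is meant. Leave any red look-alike of the mould alone.

How it is judged (in metres and radians):
On the way, in this order (a step that is already met when the one before it is completed fails the run):
1. the press foot clamps the mould firmly (contact force between press_foot and mould above 30 N), for 0.3 s.
2. the hood of the timer box is lifted (value of joint timer_hood above 0.25 rad), for 0.1 s.
3. the toggle is pushed over to the right-hand side (value of joint timer_toggle above 0.6 rad), for 0.1 s.
At the end, for the whole second after the job is handed in: The foot presses on the mould with more than 30 N, held by the ratchet alone; the mould lies within 20 mm of where it was; the toggle is over to the right-hand side (more than 0.60 of 0.77 rad) and the hood is shut (less than 0.08 rad) (contact force between press_foot and mould above 30 N and value of joint timer_toggle above 0.6 rad and value of joint timer_hood below 0.08 rad and distance of mould from where it was at the start of the episode below 0.02 m); the robot touches nothing.
It fails at once if the press is forced: the foot squeezes the mould with more than 175 N (springs at their end) (contact force between press_foot and mould above 175 N).
It fails at once if the mould is shifted in the press by more than 20 mm (distance of mould from where it was at the start of the episode above 0.02 m).
It fails at once if a jigger or the bowl is moved by more than 30 mm or tipped (distance of any of jigger_tall, jigger_small, bowl from where it was at the start of the episode above 0.03 m or angle between any of jigger_tall, jigger_small, bowl's own z axis and vertical above 0.4 rad).
It also fails if it takes over 72 s, if anything falls off the work surface, if the arm or the gripper's body presses on something with over 40 N, if the wrist force passes 120 N, or if a joint passes its speed limit or range.

## Robot

A 6-joint arm with a two-finger parallel gripper is mounted at the origin on a cart in front of the work surface, level with it; the furniture and walls round the work are solid. World frame = base frame: x ahead of the robot, y to its left, z up, the work surface at z = 0. Lengths are in m, angles in degrees, forces in N, time in s.
With the tool pointing down it reaches from about 0.375 to 0.9 m from the base axis. Payload 3.1 kg.
Tool frame: the origin (TCP) lies midway between the tips of the shut fingers; the grasp point (between the pads) lies bot.hold_point_z behind it (bot.hold_point_z is the distance from the TCP to the grasp point, in m); z points along the fingers, y is the direction in which the jaws open and shut (so a half turn about z gives the same grasp; the last joint's range is limited). The gripper opens to 87 mm and grips with 3 to 60 N. Pads are 19 mm wide; open, the fingers measure 117 mm over their backs; the gripper's body (75 mm by 190 mm) begins 51 mm behind the grasp point.
Start: joints at [-75.373, 30.224, 82.088, -0, 67.689, -10.227], TCP at [0.263, -0.567, 0.223] pointing down, gripper open.
Joint ranges: [-176.69, 176.69], [-43.24, 126.21], [12.49, 139.97], [-82, 262], [0, 151.66], [-163.58, 163.58]. Speed limits (degrees/s): [159.86, 159.86, 180, 180, 180, 180].

## Interface

Orientations are given as a 3x3 rotation matrix whose columns are the frame's x, y, z axes.
In Python, from rig import bot, vision, hand_in gives the robot as it stands. The module is installed in compiled form; this text tells all that it offers.
- The arm moves only by the shell command python3 -m handwheel 'ROWS'. ROWS is JSON, a list of rows, each an object of numbers: "hand": the gripper's target within -1 to 1 (fully open at 1, half-way at 0, shut at -1); "dx", "dy", "dz": the shift along the world's x, y, z in cm; "wx", "wy", "wz": the turn, a rotation vector about the world's x, y, z in rad. In form: [{"hand": .., "dx": .., "dy": .., "dz": .., "wx": .., "wy": .., "wz": ..}, ...]. A call has 1 to 10 rows; each row shifts and turns the commanded pose from where the row before left it; what a row does not reach is not made up. A row lasts 1/10 s, in which the tool goes at most 50 mm and 8.59 degrees, less where a joint would pass 70% of its speed; a pose out of reach is approached as far as the arm can. A call with a gripper value outside its range is refused whole. The fingers move at their own pace and stop on an object; the grip force is fixed at half the most. Time passes only in rows, so rows that do not move let the fingers close. It gives the time, the measured TCP pose, the force and the opening at its end, in the units of the state.
- bot.read_state(): the state, without advancing time (a new reading comes with each control period).
- vision.capture(name): name is "side" or "top" or "wrist"; returns (picture, depth): 480x640x3 uint8, red, green, blue; 480x640 float32, m along the optical axis (not along the pixel's ray), 0 where there is no reading.
- vision.get_calibration(name): a dict with "fx", "fy", "cx", "cy" (pixels), "k1" (the pictures are not rectified: a ray, as slopes to the right and down, at radius r is drawn at 1 + k1 r^2 times it, then the intrinsics apply), "rvec" (rotation vector, rad) and "tvec" (3), from world to camera coordinates, as OpenCV has them. Camera axes: x right, y down, z forward; pixel columns grow to the right and rows downward; lengths in m; the calibration is good to about 2 mm. A picture is of the moment at which its call begins: read the wrist's pose just before it. get_calibration takes no time and is no camera call; for the wrist camera it gives the pose at the moment of the call.
- hand_in(): hands the job in, once; it reports no verdict.
The state is a dict: "time_s": time; "joint_positions": joint angles; "qvel": joint speeds; "tau": joint torques, N m; "position": TCP position; "tcp_rot": TCP orientation; "force": force on the tool from outside, world axes, zero at the start; "moment": the same for the moment, N m; "opening": opening from 0.0 (shut) to 1.0 (fully open).
Only numpy, scipy, OpenCV 4.12 (cv2) and the standard library are available. Lean on these libraries where they do the work, as an engineer would, in place of code of your own. Each camera call takes 0.05 s, during which the arm holds its last target.

## Working session

There is one attempt and no reset: what is moved stays moved. The work goes in short steps, Python scripts to look and compute and a shell command to move; the robot and the scene stay as the last step left them, time stands still between calls to the robot, and variables do not carry over. Pictures are saved under pics/ and viewed, and the job is handed in when it is done.

```bash
mkdir -p pics; cat > h.py <<'E'
import numpy as np, cv2
from rig import bot, vision
def save(n,p): cv2.imwrite(f'pics/{n}.png',cv2.cvtColor(p,cv2.COLOR_RGB2BGR))
def cal(n):
    c=vision.get_calibration(n);R=cv2.Rodrigues(np.array(c['rvec'],float))[0];t=np.array(c['tvec'],float).ravel();return c,R,t
def undist(c,u,v):
    xd=(np.asarray(u,float)-c['cx'])/c['fx'];yd=(np.asarray(v,float)-c['cy'])/c['fy']
    x,y=xd.copy(),yd.copy()
    for _ in range(20):
        s=1+c['k1']*(x*x+y*y);x=xd/s;y=yd/s
    return x,y
def cloud(C,depth):
    c,R,t=C
    v,u=np.mgrid[0:480,0:640];x,y=undist(c,u,v)
    P=np.stack([x*depth,y*depth,depth],-1);return (P-t)@R
def plane(C,u,v,z):
    c,R,t=C;x,y=undist(c,u,v);d=R.T@np.array([x,y,1.]);o=-R.T@t
    return o+d*(z-o[2])/d[2]
def proj(C,P):
    c,R,t=C;p=R@np.asarray(P,float)+t;x,y=p[0]/p[2],p[1]/p[2];s=1+c['k1']*(x*x+y*y)
    return c['fx']*x*s+c['cx'],c['fy']*y*s+c['cy']
E
python3 - <<'E'
from h import *
s=bot.read_state();print(s['time_s'],s['position'],s['tcp_rot'],s['force'],bot.hold_point_z,s['opening'])
for n in ['top','side','wrist']:
    C=cal(n);p,d=vision.capture(n);save(n+'0',p);np.savez(n+'0.npz',p=p,d=d,c=np.array([C],dtype=object));print(n,-C[1].T@C[2])
E
```

```text
0.0 [ 0.26252222 -0.56637628  0.22157434] [[ 9.07385948e-01  4.20298005e-01 -5.73212168e-04]
 [ 4.20298245e-01 -9.07383623e-01  2.08482223e-03]
 [ 3.56123290e-04 -2.13265846e-03 -9.99997662e-01]] [-0.40577028  0.52018329  0.14523392] 0.0187 1.0013940579694751
top [0.26114514 0.14653985 1.54180799]
side [ 0.51733759 -1.05795036  0.82042369]
wrist [ 0.32332574 -0.53832989  0.38389442]
```

View pics/top0.png

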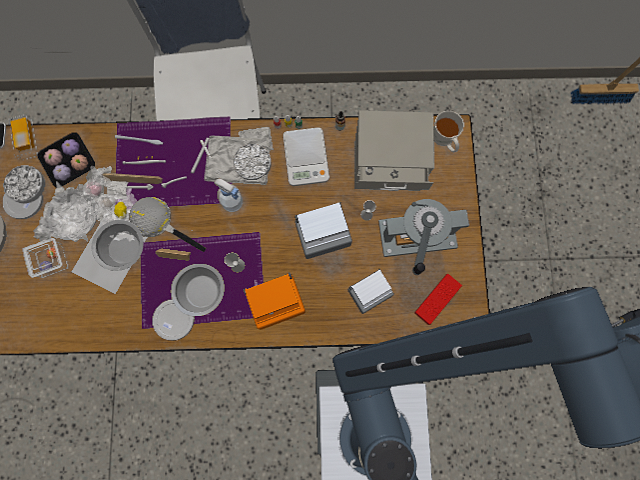

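View pics/side0.png

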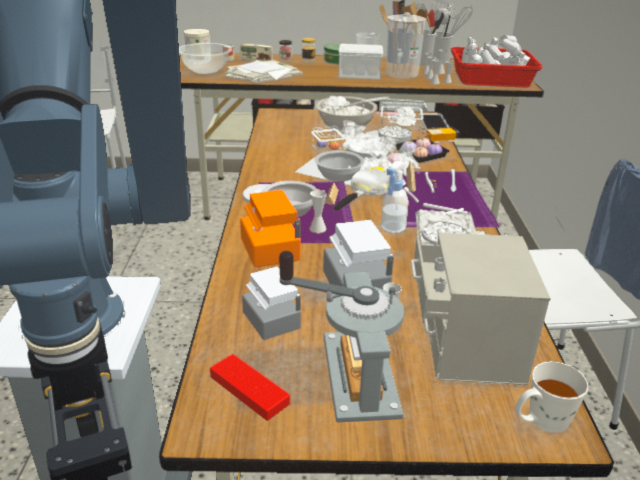

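View pics/wrist0.png

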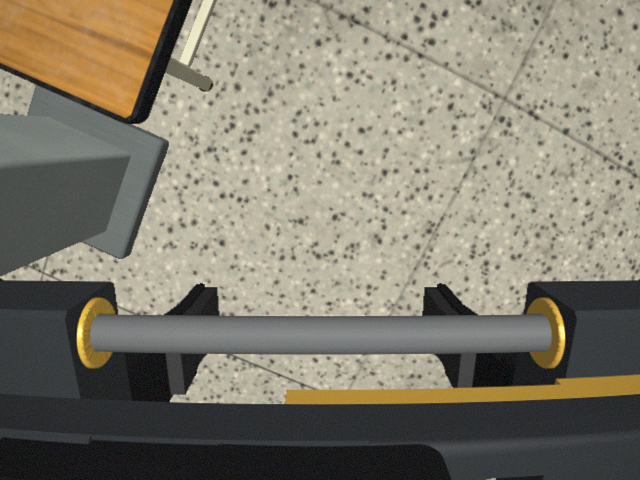

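The top view shows three timer-like boxes: orange (275,300), a small grey one with a white hood (371,290) and a larger grey one (324,228). The larger grey one is meant, since it isn't orange and is the larger of the rest. The press is at (425,228) with its knob at (419,268), and the jiggers are at (368,208) and (234,262). I'll confirm with a crop and measure.

```bash
python3 - <<'E'
from h import *
z=np.load('top0.npz',allow_pickle=True);p,d=z['p'],z['d'];C=cal('top');P=cloud(C,d);np.save('Pt.npy',P)
cv2.imwrite('pics/c1.png',cv2.cvtColor(cv2.resize(p[180:325,235:480],None,fx=3.2,fy=3.2,interpolation=cv2.INTER_CUBIC),cv2.COLOR_RGB2BGR))
hsv=cv2.cvtColor(p,cv2.COLOR_RGB2HSV)
def comp(m,name,roi):
    mm=np.zeros_like(m,np.uint8);x0,y0,x1,y1=roi;mm[y0:y1,x0:x1]=m[y0:y1,x0:x1]
    n,l,s,c=cv2.connectedComponentsWithStats(mm)
    for i in range(1,n):
        if s[i,4]>25:
            q=P[l==i];r=cv2.minAreaRect(np.argwhere(l==i)[:,::-1].astype(np.float32));rw=cv2.minAreaRect(q[:,:2].astype(np.float32))
            print(name,s[i,4],c[i].round(1),'med',np.median(q,0).round(4),'zrange',np.percentile(q[:,2],[5,95]).round(3),'rectxy',np.round(rw[0],4),np.round(rw[1],4),round(rw[2],1))
comp((P[...,2]>.12),'boxbig_hood',(290,190,357,265))
comp((P[...,2]>.06)&(P[...,2]<.09),'boxbig_top',(290,190,357,265))
comp((P[...,2]>.02),'boxsmall',(340,265,400,320))
comp((P[...,2]>.02),'orange',(240,270,310,335))
comp((P[...,2]>.225),'knob',(400,250,440,285))
comp((P[...,2]>.21),'lever',(370,190,480,285))
comp((P[...,2]>.15)&(P[...,2]<.21),'bridge/wheel',(370,190,480,285))
comp((P[...,2]>.006)&(P[...,2]<.022),'base',(370,190,480,275))
comp((P[...,2]>.04),'jig',(355,195,382,225))
comp((P[...,2]>.04),'jig2',(222,248,250,275))
comp((P[...,2]>.03),'bowl',(160,255,225,325))
E
```

```text
boxbig_hood 1332 [321.7 222.5] med [0.6181 0.1383 0.1369] zrange [0.131 0.142] rectxy [0.4732 0.1129] [0.4071 0.1368] 9.6
boxbig_top 430 [320.7 242.8] med [0.5678 0.1451 0.0688] zrange [0.063 0.075] rectxy [0.6085 0.1353] [0.1149 0.1497] 15.2
boxsmall 1137 [370.1 291.2] med [0.4198 0.0022 0.0989] zrange [0.047 0.106] rectxy [0.3788 0.0623] [0.0969 0.2728] 34.9
orange 2198 [273.9 301.1] med [0.394  0.2805 0.1363] zrange [0.066 0.143] rectxy [0.345  0.2627] [0.2414 0.1543] 21.6
knob 81 [419.5 267.3] med [ 0.4623 -0.1171  0.2422] zrange [0.228 0.248] rectxy [0.3617 0.0058] [0.0245 0.345 ] 39.6
lever 94 [418.9 267.7] med [ 0.4611 -0.1153  0.2418] zrange [0.218 0.248] rectxy [0.3617 0.0058] [0.0245 0.345 ] 39.6
bridge/wheel 2560 [426.2 224.1] med [ 0.6007 -0.1534  0.1625] zrange [0.156 0.193] rectxy [ 0.603  -0.1659] [0.1605 0.2262] 33.9
base 508 [394.1 244.1] med [ 0.5642 -0.0816  0.0135] zrange [0.008 0.019] rectxy [ 0.6007 -0.0991] [0.123  0.1189] 7.7
base 265 [444.8 243.9] med [ 0.5676 -0.2531  0.0133] zrange [0.008 0.019] rectxy [ 0.5711 -0.2353] [0.0498 0.1013] 10.6
jig 128 [368.7 206.2] med [ 0.6841 -0.0077  0.0766] zrange [0.044 0.097] rectxy [0.4814 0.0752] [0.037  0.4616] 67.5
jig2 180 [231.2 259.4] med [0.5268 0.4106 0.0866] zrange [0.05  0.111] rectxy [0.3984 0.2855] [0.3906 0.0409] 44.1
bowl 755 [195.  288.5] med [0.4489 0.5336 0.0544] zrange [0.032 0.06 ] rectxy [0.4011 0.3582] [0.4822 0.1584] 74.7
```

View pics/c1.png

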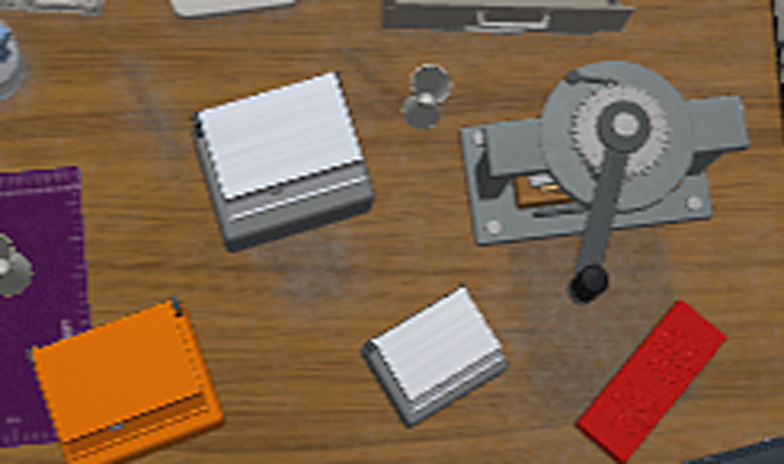

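The enlarged crop confirms the larger grey timer box (crop 285,160), next to the smaller one (435,355) and the orange one (130,370). The press lever runs from the hub (625,124) to the knob (590,282). Next I'll compute the poses.

```bash
python3 - <<'E'
from h import *
z=np.load('top0.npz',allow_pickle=True);p,d=z['p'],z['d'];C=cal('top');P=np.load('Pt.npy')
f=lambda a,b,zz:plane(C,235+a/3.2,180+b/3.2,zz)[:2].round(4)
print('screws',f(478,135,.014),f(493,227,.014),f(693,203,.014))
print('hub',f(625,124,.222),P[180+124*10//32,235+625*10//32])
print('knobtop',f(591,276,.246))
print('base corners', f(460,130,.014),f(476,244,.014),f(711,213,.014))
print('hood corners z.136', f(197,113,.136),f(336,72,.136),f(362,160,.136),f(222,200,.136))
print('box top front corners', f(232,249,.07),f(373,202,.07), f(228,232,.07))
# box top-face mask rect
m=np.zeros((480,640),bool);m[190:265,290:357]=True
for lo,hi in [(.128,.145),(.062,.08)]:
    q=P[m&(P[...,2]>lo)&(P[...,2]<hi)];q=q[(q[:,0]>.5)]
    r=cv2.minAreaRect(q[:,:2].astype(np.float32));print(lo,len(q),np.round(r[0],4),np.round(r[1],4),r[2],np.round(cv2.boxPoints(r),3).tolist())
# side
S=np.load('side0.npz',allow_pickle=True);Cs=cal('side');Ps=cloud(Cs,S['d']);np.save('Ps.npy',Ps)
sp=S['p']
cv2.imwrite('pics/c2.png',cv2.cvtColor(cv2.resize(sp[210:430,230:420],None,fx=3,fy=3,interpolation=cv2.INTER_CUBIC)[:600],cv2.COLOR_RGB2BGR))
hs=cv2.cvtColor(sp,cv2.COLOR_RGB2HSV)
mk=np.zeros((480,640),bool);mk[245:290,275:300]=True
k=mk&(sp.max(2)<60)
q=Ps[k];print('knob side',k.sum(),np.median(q,0),np.percentile(q,[5,95],axis=0).round(4).tolist())
E
```

```text
screws [ 0.6457 -0.0612] [ 0.5525 -0.071 ] [ 0.5713 -0.2691]
hub [ 0.5998 -0.1597] [ 0.60804508 -0.16446523  0.19827206]
knobtop [ 0.465  -0.1167]
base corners [ 0.6512 -0.0437] [ 0.5361 -0.0535] [ 0.5608 -0.286 ]
hood corners z.136 [0.6424 0.211 ] [0.678  0.0828] [0.5943 0.062 ] [0.5606 0.1897]
box top front corners [0.5273 0.1833] [0.5689 0.0491] [0.5437 0.1867]
0.128 1293 [0.6207 0.1381] [0.0878 0.1305] 15.44057846069336 [[0.5609999895095825, 0.1889999955892563], [0.5960000157356262, 0.06300000101327896], [0.6800000071525574, 0.08699999749660492], [0.6460000276565552, 0.21299999952316284]]
0.062 426 [0.609  0.1354] [0.1158 0.1497] 15.178155899047852 [[0.5339999794960022, 0.19200000166893005], [0.5730000138282776, 0.04800000041723251], [0.6840000152587891, 0.07800000160932541], [0.6449999809265137, 0.22300000488758087]]
knob side 80 [ 0.46455121 -0.13038532  0.21004829] [[0.4573, -0.1339, 0.1984], [0.4718, -0.1279, 0.2283]]
```

View pics/c2.png

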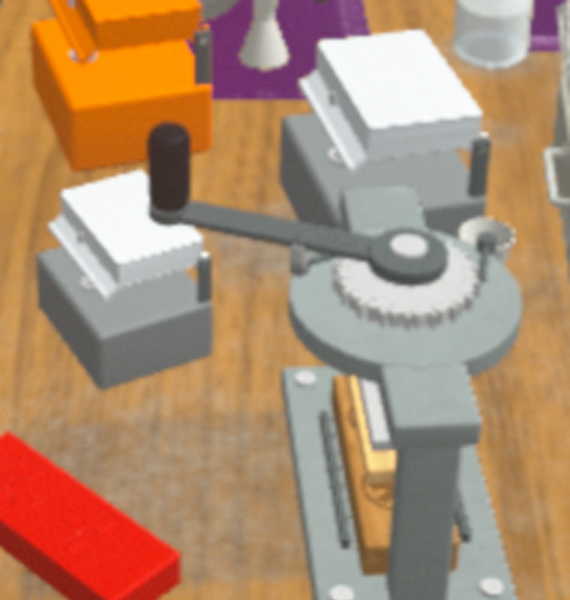

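```bash
python3 -m handwheel '[{"hand":1,"dx":1.5,"dy":3.5,"dz":2,"wz":-0.075},{"hand":1,"dx":2,"dy":4.4,"dz":1,"wz":-0.075},{"hand":1,"dx":2,"dy":4.4,"dz":1,"wz":-0.075},{"hand":1,"dx":2,"dy":4.4,"dz":1,"wz":-0.075},{"hand":1,"dx":2,"dy":4.4,"dz":1,"wz":-0.075},{"hand":1,"dx":2,"dy":4.4,"dz":1,"wz":-0.075},{"hand":1,"dx":2,"dy":4.4,"dz":1,"wz":-0.075},{"hand":1,"dx":2,"dy":4.4,"wz":-0.075},{"hand":1,"dx":2,"dy":4.4,"wz":-0.075},{"hand":1,"dx":1,"dy":2,"wz":-0.065}]'
python3 - <<'E'
from h import *
s=bot.read_state();print(s['position'],s['tcp_rot'],s['force'])
for n in ['wrist','side']:
    C=cal(n);p,d=vision.capture(n);save(n+'1',p)
    P=cloud(C,d)
    np.savez(n+'1.npz',p=p,d=d,P=P)
    print(proj(C,[.464,-.118,.246]))
E
```

```text
[ 0.26255314 -0.56654936  0.22178889] [[ 9.07380713e-01  4.20309444e-01 -4.60712088e-04]
 [ 4.20309610e-01 -9.07379281e-01  1.63450461e-03]
 [ 2.68957121e-04 -1.67675968e-03 -9.99998558e-01]] [-0.51120118  0.48944882 -0.2078523 ]
(np.float64(10985.964344806345), np.float64(11161.432829496183))
(np.float64(284.9118307915326), np.float64(251.73510424376232))invalid input
```

```bash
sleep 1
```

```text
(no output)
```

View pics/wrist1.png

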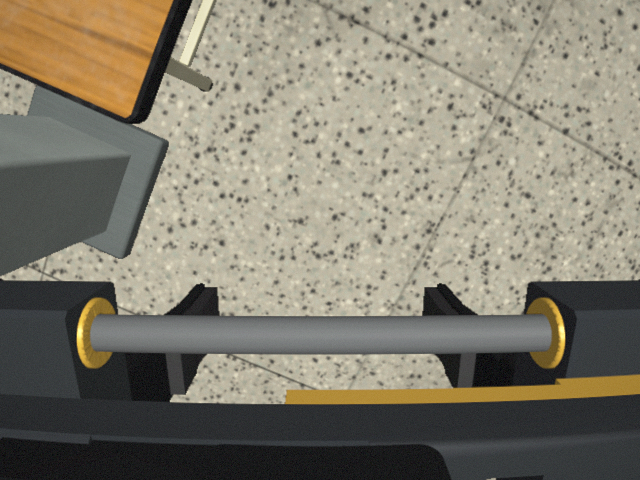

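View pics/side1.png

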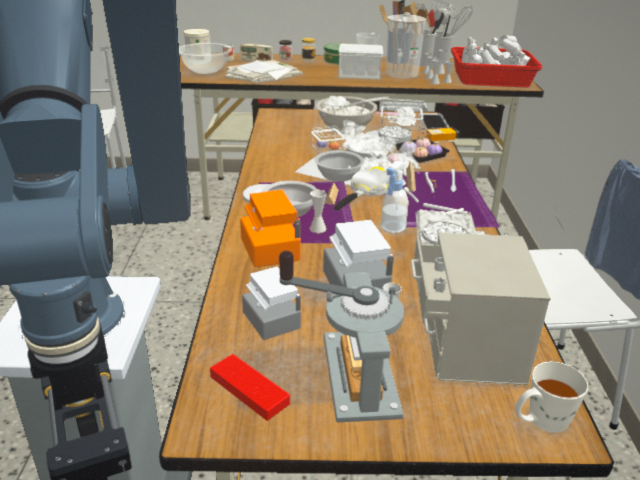

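The call was refused ("invalid input") and both pictures are unchanged, with the arm still at its start. I'll give every key in every row.

```bash
python3 -m handwheel '[{"hand":1,"dx":1.5,"dy":3.5,"dz":2,"wx":0,"wy":0,"wz":-0.075},{"hand":1,"dx":2,"dy":4.4,"dz":1,"wx":0,"wy":0,"wz":-0.075},{"hand":1,"dx":2,"dy":4.4,"dz":1,"wx":0,"wy":0,"wz":-0.075},{"hand":1,"dx":2,"dy":4.4,"dz":1,"wx":0,"wy":0,"wz":-0.075},{"hand":1,"dx":2,"dy":4.4,"dz":1,"wx":0,"wy":0,"wz":-0.075},{"hand":1,"dx":2,"dy":4.4,"dz":1,"wx":0,"wy":0,"wz":-0.075},{"hand":1,"dx":2,"dy":4.4,"dz":1,"wx":0,"wy":0,"wz":-0.075},{"hand":1,"dx":2,"dy":4.4,"dz":0,"wx":0,"wy":0,"wz":-0.075},{"hand":1,"dx":2,"dy":4.4,"dz":0,"wx":0,"wy":0,"wz":-0.075},{"hand":1,"dx":1,"dy":2,"dz":0,"wx":0,"wy":0,"wz":-0.065}]'
python3 - <<'E'
from h import *
s=bot.read_state();print(s['position'],s['tcp_rot'],s['force'])
for n in ['wrist','side']:
    C=cal(n);p,d=vision.capture(n);save(n+'2',p)
    P=cloud(C,d)
    np.savez(n+'2.npz',p=p,d=d,P=P)
    print(proj(C,[.464,-.118,.246]))
E
```

```text
time_s: 1.25
position: [0.4482, -0.1564, 0.3028]
tcp_rot: [[0.954, -0.301, 0.0], [-0.301, -0.954, 0.001], [-0.0, -0.001, -1.0]]
force: [0.3, -0.1, 0.2]
opening: 1.001
[ 0.44817896 -0.1563806   0.30276259] [[ 9.53567261e-01 -3.01179981e-01  3.11936950e-04]
 [-3.01180130e-01 -9.53566420e-01  1.26969223e-03]
 [-8.49532794e-05 -1.30468615e-03 -9.99999145e-01]] [ 0.33718641 -0.06073517  0.2307311 ]
(np.float64(245.76004438881822), np.float64(260.97236261314504))
(np.float64(284.9118307915326), np.float64(251.73510424376232))
```

```bash
sleep 1
```

```text
(no output)
```

View pics/wrist2.png

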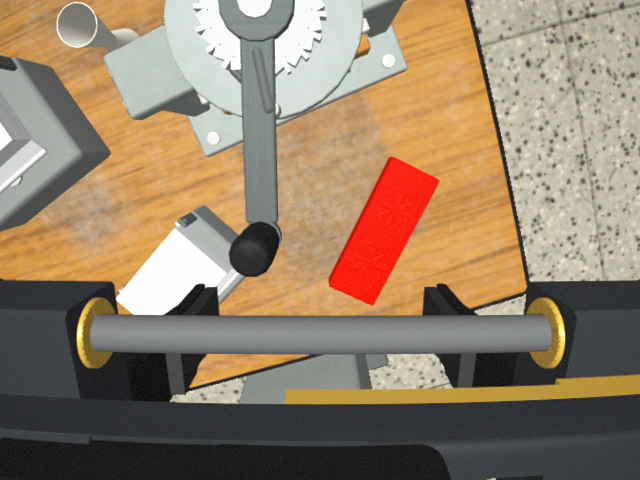

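View pics/side2.png

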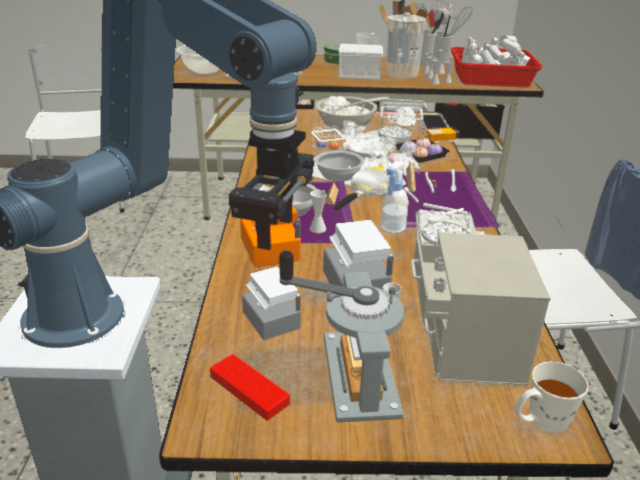

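The wrist view shows the knob top at about (252,252) and the hub bolt at (256,5). The side view shows the gripper clear of everything.

```bash
python3 - <<'E'
from h import *
C=cal('wrist');z=np.load('wrist2.npz');P=z['P'];p=z['p']
k=np.zeros((480,640),bool);k[215:280,225:285]=True
q=P[k&(P[...,2]>.235)&(P[...,2]<.255)];print('knob',len(q),q.mean(0),q.min(0),q.max(0))
q=P[0:20,235:275];print('hub z',P[10,256],P[60,260],P[150,260])
print(plane(C,252,252,.246),plane(C,256,5,P[5,256][2]), proj(C,bot.read_state()['position']))
s=np.load('side2.npz')['P']; sp=np.load('side2.npz')['p']
for (u,v) in [(350,345),(356,345),(356,355),(350,370),(355,370),(360,370),(352,380),(355,390),(362,360),(358,362),(356,366)]: print(u,v,s[v,u].round(4),sp[v,u])
E
```

```text
knob 1533 [ 0.46582867 -0.12070497  0.24219783] [ 0.45203813 -0.13216831  0.23500649] [ 0.47740383 -0.10672728  0.2452285 ]
hub z [ 0.60040681 -0.16358493  0.19646546] [ 0.57287119 -0.15613232  0.19180258] [ 0.52018263 -0.13769849  0.19014008]
[ 0.46785503 -0.12388841  0.246     ] [ 0.60328797 -0.16475358  0.19654101] (np.float64(319.7000399622349), np.float64(306.3166138930351))
350 345 [ 0.5864 -0.1662  0.0752] [233 196 136]
356 345 [ 0.5935 -0.2107  0.1127] [209 210 207]
356 355 [ 0.592 -0.24   0.115] [221 222 220]
350 370 [ 0.5868 -0.1965  0.0413] [177 124  69]
355 370 [ 0.5934 -0.2248  0.0672] [156 122  80]
360 370 [ 0.6023 -0.2251  0.0675] [140 112  78]
352 380 [ 0.5894 -0.2231  0.0416] [198 140  74]
355 390 [ 0.5935 -0.2504  0.0436] [197 139  75]
362 360 [ 0.6009 -0.2602  0.1217] [121 111  97]
358 362 [ 0.5987 -0.2156  0.0778] [242 206 132]
356 366 [ 0.5945 -0.2275  0.079 ] [231 189 120]
```

The mould top is at z≈0.0415 and the foot underside at about 0.066, so the gap is ~24 mm, or about 4 teeth. Next I'll go over the knob, lower and grip.

```bash
python3 -m handwheel '[{"hand":1,"dx":1.85,"dy":3.45,"dz":0,"wx":0,"wy":0,"wz":0},{"hand":1,"dx":0,"dy":0,"dz":-3,"wx":0,"wy":0,"wz":0},{"hand":1,"dx":0,"dy":0,"dz":-3.3,"wx":0,"wy":0,"wz":0},{"hand":1,"dx":0,"dy":0,"dz":-3,"wx":0,"wy":0,"wz":0},{"hand":0.2,"dx":0,"dy":0,"dz":0,"wx":0,"wy":0,"wz":0},{"hand":-1,"dx":0,"dy":0,"dz":0,"wx":0,"wy":0,"wz":0},{"hand":-1,"dx":0,"dy":0,"dz":0,"wx":0,"wy":0,"wz":0},{"hand":-1,"dx":0,"dy":0,"dz":0,"wx":0,"wy":0,"wz":0},{"hand":-1,"dx":0,"dy":0,"dz":0,"wx":0,"wy":0,"wz":0}]'
python3 - <<'E'
from h import *
p,d=vision.capture('side');save('side3',p)
p,d=vision.capture('wrist');save('wrist3',p)
E
```

```text
time_s: 2.25
position: [0.4669, -0.1261, 0.2108]
tcp_rot: [[0.953, -0.301, 0.002], [-0.301, -0.953, -0.001], [0.003, 0.001, -1.0]]
force: [0.4, 0.1, -0.3]
opening: 0.633
```

```bash
sleep 1
```

```text
(no output)
```

View pics/wrist3.png

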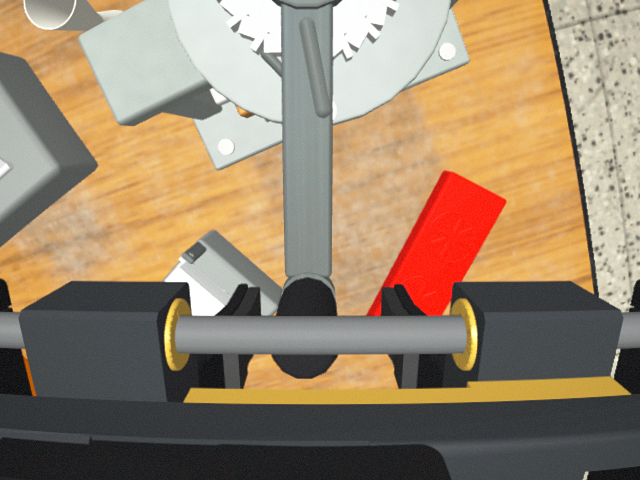

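The knob sits between the pads at (306,325), about 5 mm off centre towards +y. I'll shift and finish closing.

```bash
python3 -m handwheel '[{"hand":-1,"dx":0.1,"dy":0.45,"dz":0,"wx":0,"wy":0,"wz":0},{"hand":-1,"dx":0,"dy":0,"dz":0,"wx":0,"wy":0,"wz":0},{"hand":-1,"dx":0,"dy":0,"dz":0,"wx":0,"wy":0,"wz":0},{"hand":-1,"dx":0,"dy":0,"dz":0,"wx":0,"wy":0,"wz":0},{"hand":-1,"dx":0,"dy":0,"dz":0,"wx":0,"wy":0,"wz":0},{"hand":-1,"dx":0,"dy":0,"dz":0,"wx":0,"wy":0,"wz":0}]'
python3 - <<'E'
from h import *
import math
s=bot.read_state();A=np.array([.609,-.165]);k=s['position'][:2];print(k,s['force'],np.linalg.norm(k-A))
a0=math.radians(185.5)-math.atan2(k[1]-A[1],k[0]-A[0])%(2*math.pi);print('theta',a0)
def kp(t):
    b=math.radians(185.5)-t;return A+.15*np.array([math.cos(b),math.sin(b)])
for t in np.arange(.7,-.71,-.1): print(round(t,2),kp(t).round(4))
E
```

```text
time_s: 2.95
position: [0.4671, -0.1209, 0.2096]
tcp_rot: [[0.954, -0.301, -0.0], [-0.301, -0.954, 0.0], [-0.0, -0.0, -1.0]]
force: [0.5, 1.9, 2.4]
opening: 0.288
[ 0.46711181 -0.120857  ] [0.47641807 1.89620346 2.35784199] 0.1485963046377934
theta 0.3976122272053222
0.7 [ 0.4855 -0.0798]
0.6 [ 0.4777 -0.0926]
0.5 [ 0.4711 -0.106 ]
0.4 [ 0.4659 -0.1201]
0.3 [ 0.4621 -0.1346]
0.2 [ 0.4598 -0.1494]
0.1 [ 0.459  -0.1644]
0.0 [ 0.4597 -0.1794]
-0.1 [ 0.4619 -0.1942]
-0.2 [ 0.4655 -0.2088]
-0.3 [ 0.4706 -0.2229]
-0.4 [ 0.4771 -0.2364]
-0.5 [ 0.4849 -0.2492]
-0.6 [ 0.4939 -0.2612]
-0.7 [ 0.5041 -0.2722]
```

```bash
python3 -m handwheel '[{"hand":-1,"dx":-0.38,"dy":-1.45,"dz":0,"wx":0,"wy":0,"wz":0.1},{"hand":-1,"dx":-0.23,"dy":-1.48,"dz":0,"wx":0,"wy":0,"wz":0.1},{"hand":-1,"dx":-0.08,"dy":-1.5,"dz":0,"wx":0,"wy":0,"wz":0.1},{"hand":-1,"dx":0.07,"dy":-1.5,"dz":0,"wx":0,"wy":0,"wz":0.1}]'
python3 -m handwheel '[{"hand":-1,"dx":0.22,"dy":-1.48,"dz":0,"wx":0,"wy":0,"wz":0.1},{"hand":-1,"dx":0.36,"dy":-1.46,"dz":0,"wx":0,"wy":0,"wz":0.1},{"hand":-1,"dx":0.51,"dy":-1.41,"dz":0,"wx":0,"wy":0,"wz":0.1},{"hand":-1,"dx":0.65,"dy":-1.35,"dz":0,"wx":0,"wy":0,"wz":0.1},{"hand":-1,"dx":0.78,"dy":-1.28,"dz":0,"wx":0,"wy":0,"wz":0.1},{"hand":-1,"dx":0.9,"dy":-1.2,"dz":0,"wx":0,"wy":0,"wz":0.1}]'
python3 - <<'E'
from h import *
p,d=vision.capture('side');save('side4',p)
np.savez('side4.npz',p=p,P=cloud(cal('side'),d))
cv2.imwrite('pics/c4.png',cv2.cvtColor(cv2.resize(p[230:430,250:420],None,fx=3,fy=3),cv2.COLOR_RGB2BGR))
E
```

```text
time_s: 3.35
position: [0.4613, -0.1805, 0.2096]
tcp_rot: [[0.995, 0.098, 0.001], [0.098, -0.995, 0.001], [0.001, -0.001, -1.0]]
force: [2.2, 3.2, -0.2]
opening: 0.29
time_s: 3.95
position: [0.4962, -0.2611, 0.2096]
tcp_rot: [[0.766, 0.642, 0.002], [0.642, -0.766, 0.003], [0.003, -0.001, -1.0]]
force: [3.3, 6.3, 3.0]
opening: 0.286
```

```bash
sleep 1
```

```text
(no output)
```

View pics/c4.png

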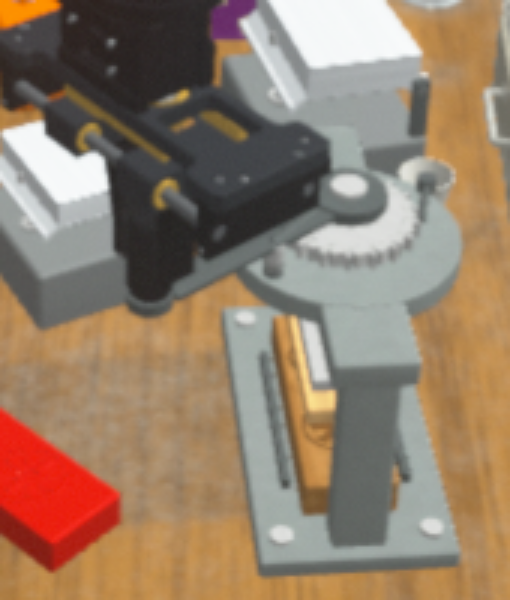

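```bash
python3 -m handwheel '[{"hand":-1,"dx":-0.9,"dy":1.2,"dz":0,"wx":0,"wy":0,"wz":-0.1},{"hand":-1,"dx":-0.78,"dy":1.28,"dz":0,"wx":0,"wy":0,"wz":-0.1},{"hand":-1,"dx":-0.65,"dy":1.35,"dz":0,"wx":0,"wy":0,"wz":-0.1},{"hand":-1,"dx":-0.51,"dy":1.41,"dz":0,"wx":0,"wy":0,"wz":-0.1},{"hand":-1,"dx":-0.36,"dy":1.46,"dz":0,"wx":0,"wy":0,"wz":-0.1}]'
python3 -m handwheel '[{"hand":-1,"dx":-0.22,"dy":1.48,"dz":0,"wx":0,"wy":0,"wz":-0.1},{"hand":-1,"dx":-0.07,"dy":1.5,"dz":0,"wx":0,"wy":0,"wz":-0.1},{"hand":-1,"dx":0.08,"dy":1.5,"dz":0,"wx":0,"wy":0,"wz":-0.1},{"hand":-1,"dx":0.23,"dy":1.48,"dz":0,"wx":0,"wy":0,"wz":-0.1},{"hand":-1,"dx":0.38,"dy":1.45,"dz":0,"wx":0,"wy":0,"wz":-0.1}]'
python3 -m handwheel '[{"hand":-1,"dx":0.52,"dy":1.41,"dz":0,"wx":0,"wy":0,"wz":-0.1},{"hand":-1,"dx":0.66,"dy":1.34,"dz":0,"wx":0,"wy":0,"wz":-0.1}]'
python3 - <<'E'
from h import *
p,d=vision.capture('side');save('side5',p)
np.savez('side5.npz',p=p,P=cloud(cal('side'),d))
cv2.imwrite('pics/c5.png',cv2.cvtColor(cv2.resize(p[230:430,250:420],None,fx=3,fy=3),cv2.COLOR_RGB2BGR))
E
```

```text
time_s: 4.5
position: [0.4636, -0.1958, 0.2097]
tcp_rot: [[0.982, 0.189, 0.001], [0.189, -0.982, -0.002], [0.001, 0.002, -1.0]]
force: [1.1, -0.4, -1.1]
opening: 0.287
time_s: 5.0
position: [0.4667, -0.1215, 0.2096]
tcp_rot: [[0.952, -0.305, -0.001], [-0.305, -0.952, -0.002], [-0.001, 0.002, -1.0]]
force: [-1.7, -2.6, 0.5]
opening: 0.291
time_s: 5.2
position: [0.4783, -0.0939, 0.2096]
tcp_rot: [[0.872, -0.489, -0.002], [-0.489, -0.872, -0.002], [-0.001, 0.002, -1.0]]
force: [-2.1, -2.0, 2.2]
opening: 0.287
```

```bash
sleep 1
```

```text
(no output)
```

View pics/c5.png

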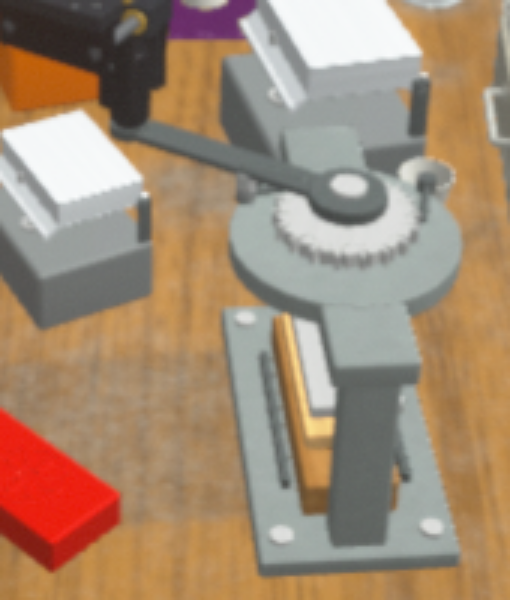

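The crop shows the foot just above the mould (foot edge at 320,430). I'll measure the heights.

```bash
cat > foot.py <<'E'
from h import *
import sys
def rep(n):
    z=np.load(n);p,P=z['p'],z['P'];r,g,b=[p[...,i].astype(int) for i in range(3)]
    roi=np.zeros((480,640),bool);roi[330:410,338:366]=True
    X=P[...,0];Y=P[...,1];Z=P[...,2]
    m=roi&(X>.575)&(X<.64)&(Y>-.26)&(Y<-.09)
    br=m&(r>215)&(b<170)&(r-b>60)
    gr=m&(abs(r-b)<14)&(Z>.06)&(Z<.14)&(r>190)
    print(n,'foot top',br.sum(),np.percentile(Z[br],[10,50,90]).round(4),'ramplate',gr.sum(),np.percentile(Z[gr],[10,50,90]).round(4))
for n in sys.argv[1:]: rep(n)
E
python3 foot.py side2.npz side4.npz side5.npz
```

```text
side2.npz foot top 123 [0.0754 0.0773 0.0791] ramplate 87 [0.1123 0.1138 0.1155]
side4.npz foot top 122 [0.0757 0.0778 0.0797] ramplate 88 [0.1121 0.1137 0.1153]
side5.npz foot top 131 [0.0556 0.0575 0.0597] ramplate 200 [0.0918 0.0935 0.0953]
```

```bash
python3 -m handwheel '[{"hand":-1,"dx":-0.66,"dy":-1.34,"dz":0,"wx":0,"wy":0,"wz":0.1},{"hand":-1,"dx":-0.52,"dy":-1.41,"dz":0,"wx":0,"wy":0,"wz":0.1},{"hand":-1,"dx":-0.38,"dy":-1.45,"dz":0,"wx":0,"wy":0,"wz":0.1},{"hand":-1,"dx":-0.23,"dy":-1.48,"dz":0,"wx":0,"wy":0,"wz":0.1},{"hand":-1,"dx":-0.08,"dy":-1.5,"dz":0,"wx":0,"wy":0,"wz":0.1},{"hand":-1,"dx":0.07,"dy":-1.5,"dz":0,"wx":0,"wy":0,"wz":0.1}]'
python3 -m handwheel '[{"hand":-1,"dx":0.22,"dy":-1.48,"dz":0,"wx":0,"wy":0,"wz":0.1},{"hand":-1,"dx":0.36,"dy":-1.46,"dz":0,"wx":0,"wy":0,"wz":0.1},{"hand":-1,"dx":0.51,"dy":-1.41,"dz":0,"wx":0,"wy":0,"wz":0.1},{"hand":-1,"dx":0.65,"dy":-1.35,"dz":0,"wx":0,"wy":0,"wz":0.1},{"hand":-1,"dx":0.78,"dy":-1.28,"dz":0,"wx":0,"wy":0,"wz":0.1},{"hand":-1,"dx":0.9,"dy":-1.2,"dz":0,"wx":0,"wy":0,"wz":0.1}]'
python3 - <<'E'
from h import *
p,d=vision.capture('side');save('side6',p)
np.savez('side6.npz',p=p,P=cloud(cal('side'),d))
E
python3 foot.py side6.npz
```

```text
time_s: 5.85
position: [0.4612, -0.1815, 0.2096]
tcp_rot: [[0.995, 0.099, 0.001], [0.099, -0.995, -0.0], [0.001, 0.0, -1.0]]
force: [3.6, 0.7, 0.7]
opening: 0.288
time_s: 6.45
position: [0.4967, -0.2619, 0.2096]
tcp_rot: [[0.766, 0.643, 0.003], [0.643, -0.766, 0.002], [0.004, 0.0, -1.0]]
force: [4.2, 6.5, 2.2]
opening: 0.287
side6.npz foot top 138 [0.0543 0.0564 0.0589] ramplate 205 [0.091  0.0929 0.0947]
```

```bash
python3 -m handwheel '[{"hand":-1,"dx":-0.9,"dy":1.2,"dz":0,"wx":0,"wy":0,"wz":-0.1},{"hand":-1,"dx":-0.78,"dy":1.28,"dz":0,"wx":0,"wy":0,"wz":-0.1},{"hand":-1,"dx":-0.65,"dy":1.35,"dz":0,"wx":0,"wy":0,"wz":-0.1},{"hand":-1,"dx":-0.51,"dy":1.41,"dz":0,"wx":0,"wy":0,"wz":-0.1},{"hand":-1,"dx":-0.36,"dy":1.46,"dz":0,"wx":0,"wy":0,"wz":-0.1}]'
python3 -m handwheel '[{"hand":-1,"dx":-0.22,"dy":1.48,"dz":0,"wx":0,"wy":0,"wz":-0.1},{"hand":-1,"dx":-0.07,"dy":1.5,"dz":0,"wx":0,"wy":0,"wz":-0.1},{"hand":-1,"dx":0.08,"dy":1.5,"dz":0,"wx":0,"wy":0,"wz":-0.1}]'
python3 -m handwheel '[{"hand":-1,"dx":0.23,"dy":1.48,"dz":0,"wx":0,"wy":0,"wz":-0.1},{"hand":-1,"dx":0.38,"dy":1.45,"dz":0,"wx":0,"wy":0,"wz":-0.1}]'
python3 - <<'E'
from h import *
p,d=vision.capture('side');save('side7',p)
np.savez('side7.npz',p=p,P=cloud(cal('side'),d))
cv2.imwrite('pics/c7.png',cv2.cvtColor(cv2.resize(p[230:430,250:420],None,fx=3,fy=3),cv2.COLOR_RGB2BGR))
s=bot.read_state();print(s['position'],s['force'])
E
python3 foot.py side7.npz
```

```text
time_s: 7.0
position: [0.4636, -0.1963, 0.2097]
tcp_rot: [[0.982, 0.19, 0.002], [0.19, -0.982, -0.003], [0.001, 0.003, -1.0]]
force: [1.5, -2.5, -1.7]
opening: 0.285
time_s: 7.3
position: [0.4607, -0.1523, 0.2097]
tcp_rot: [[0.994, -0.107, -0.001], [-0.107, -0.994, -0.005], [-0.0, 0.005, -1.0]]
force: [-2.3, -5.3, -0.1]
opening: 0.289
time_s: 7.5
position: [0.466, -0.1233, 0.2096]
tcp_rot: [[0.953, -0.302, -0.003], [-0.302, -0.953, -0.005], [-0.001, 0.006, -1.0]]
force: [-4.0, -7.3, 1.6]
opening: 0.291
[ 0.46668116 -0.12115465  0.2096121 ] [-3.06226635 -3.09014343  2.39901178]
side7.npz foot top 44 [0.0502 0.053  0.0546] ramplate 288 [0.0783 0.0801 0.082 ]
```

```bash
sleep 1
```

```text
(no output)
```

View pics/c7.png

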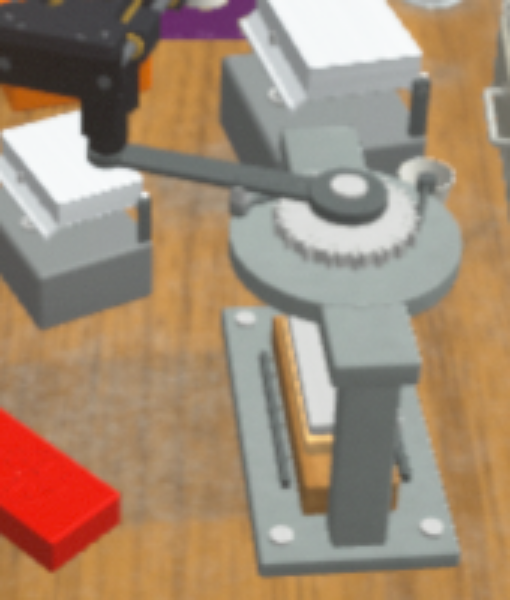

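The foot is on the mould with about 9 mm of spring compression. I'll go on to about 0.65 rad.

```bash
python3 -m handwheel '[{"hand":-1,"dx":0.52,"dy":1.41,"dz":0,"wx":0,"wy":0,"wz":-0.1},{"hand":-1,"dx":0.66,"dy":1.34,"dz":0,"wx":0,"wy":0,"wz":-0.1},{"hand":-1,"dx":0.37,"dy":0.65,"dz":0,"wx":0,"wy":0,"wz":-0.05},{"hand":-1,"dx":0,"dy":0,"dz":0,"wx":0,"wy":0,"wz":0},{"hand":-1,"dx":0,"dy":0,"dz":0,"wx":0,"wy":0,"wz":0}]'
python3 - <<'E'
from h import *
for i in range(4):
    p,d=vision.capture('side')
    s=bot.read_state();print(s['position'],s['force'],s['tau'][0])
np.savez('side8.npz',p=p,P=cloud(cal('side'),d))
E
python3 foot.py side8.npz
```

```text
time_s: 8.05
position: [0.4809, -0.0889, 0.2096]
tcp_rot: [[0.851, -0.525, -0.004], [-0.525, -0.851, -0.003], [-0.002, 0.005, -1.0]]
force: [-5.6, -5.7, 4.7]
opening: 0.286
[ 0.48089193 -0.08900606  0.2096145 ] [-5.53706511 -4.87297558  3.73114074] 3.3858364820480347
[ 0.48088621 -0.08904464  0.2096224 ] [-5.44488908 -5.20512004  5.01880091] 3.309493660926819
[ 0.48085396 -0.08907569  0.2096016 ] [-6.47128526 -5.35889488  5.16170163] 3.2669739425182343
[ 0.4808384  -0.08909133  0.2095967 ] [-5.71144745 -5.57467702  4.51254489] 3.2377121597528458Traceback (most recent call last):
  File "foot.py", line 11, in <module>
    for n in sys.argv[1:]: rep(n)
                           ~~~^^^
  File "foot.py", line 10, in rep
    print(n,'foot top',br.sum(),np.percentile(Z[br],[10,50,90]).round(4),'ramplate',gr.sum(),np.percentile(Z[gr],[10,50,90]).round(4))
                                ~~~~~~~~~~~~~^^^^^^^^^^^^^^^^^^
    return _quantile_unchecked(
        a, q, axis, out, overwrite_input, method, keepdims, weights)
    return _ureduce(a,
                    func=_quantile_ureduce_func,
    ...<5 lines>...
                    overwrite_input=overwrite_input,
                    method=method)
    r = func(a, **kwargs)
    result = _quantile(arr,
                       quantiles=q,
    ...<2 lines>...
                       out=out,
                       weights=wgt)
    slices_having_nans = np.isnan(arr[-1, ...])
                                  ~~~^^^^^^^^^
IndexError: index -1 is out of bounds for axis 0 with size 0
```

```bash
sed -i 's/^    print.*/    f=lambda m: np.percentile(Z[m],[10,50,90]).round(4) if m.sum() else None\n    print(n,"foot top",br.sum(),f(br),"ramplate",gr.sum(),f(gr))/' foot.py; python3 foot.py side8.npz
python3 - <<'E'
from h import *
p=np.load('side8.npz')['p'];cv2.imwrite('pics/c8.png',cv2.cvtColor(cv2.resize(p[230:430,250:420],None,fx=3,fy=3),cv2.COLOR_RGB2BGR))
E
```

```text
side8.npz foot top 0 None ramplate 315 [0.0741 0.0759 0.0777]
```

```bash
sleep 2
```

```text
(no output)
```

View pics/c8.png

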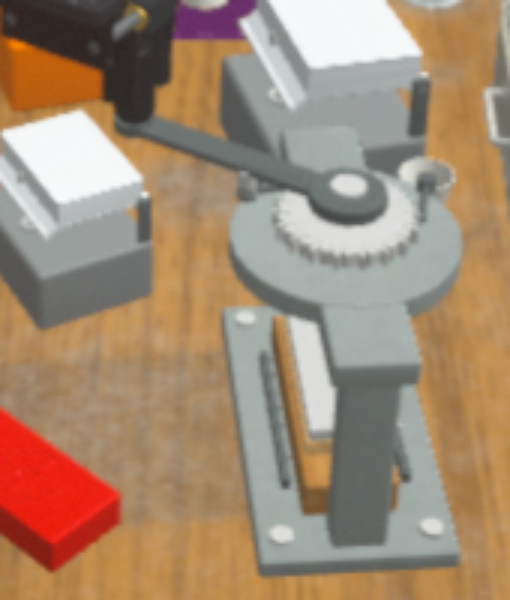

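```bash
python3 -m handwheel '[{"hand":-1,"dx":-0.37,"dy":-0.65,"dz":0,"wx":0,"wy":0,"wz":0.05},{"hand":-1,"dx":-0.66,"dy":-1.34,"dz":0,"wx":0,"wy":0,"wz":0.1},{"hand":-1,"dx":-0.52,"dy":-1.41,"dz":0,"wx":0,"wy":0,"wz":0.1},{"hand":-1,"dx":-0.38,"dy":-1.45,"dz":0,"wx":0,"wy":0,"wz":0.1},{"hand":-1,"dx":-0.23,"dy":-1.48,"dz":0,"wx":0,"wy":0,"wz":0.1},{"hand":-1,"dx":-0.08,"dy":-1.5,"dz":0,"wx":0,"wy":0,"wz":0.1},{"hand":-1,"dx":0,"dy":0,"dz":0,"wx":0,"wy":0,"wz":0}]'
python3 - <<'E'
from h import *
p,d=vision.capture('side')
s=bot.read_state();print(s['position'],s['force'])
np.savez('side9.npz',p=p,P=cloud(cal('side'),d))
E
python3 foot.py side9.npz
```

```text
time_s: 8.95
position: [0.4603, -0.1677, 0.2096]
tcp_rot: [[1.0, -0.006, 0.0], [-0.006, -1.0, -0.001], [0.0, 0.001, -1.0]]
force: [-0.2, -1.0, 2.2]
opening: 0.29
[ 0.46024524 -0.16664516  0.20964483] [-1.12115276 -0.16285274  2.60263532]
side9.npz foot top 82 [0.0504 0.0523 0.0547] ramplate 277 [0.0801 0.082  0.0838]
```

Held ram at 0.082 means about 7 mm, or ~42 N. One more tooth gives ~78 N.

```bash
python3 -m handwheel '[{"hand":-1,"dx":0.07,"dy":-1.5,"dz":0,"wx":0,"wy":0,"wz":0.1},{"hand":-1,"dx":0.22,"dy":-1.48,"dz":0,"wx":0,"wy":0,"wz":0.1},{"hand":-1,"dx":0.36,"dy":-1.46,"dz":0,"wx":0,"wy":0,"wz":0.1},{"hand":-1,"dx":0,"dy":0,"dz":0,"wx":0,"wy":0,"wz":0}]'
python3 -m handwheel '[{"hand":-1,"dx":-0.36,"dy":1.46,"dz":0,"wx":0,"wy":0,"wz":-0.1},{"hand":-1,"dx":-0.22,"dy":1.48,"dz":0,"wx":0,"wy":0,"wz":-0.1},{"hand":-1,"dx":-0.07,"dy":1.5,"dz":0,"wx":0,"wy":0,"wz":-0.1},{"hand":-1,"dx":0.08,"dy":1.5,"dz":0,"wx":0,"wy":0,"wz":-0.1},{"hand":-1,"dx":0.23,"dy":1.48,"dz":0,"wx":0,"wy":0,"wz":-0.1},{"hand":-1,"dx":0.38,"dy":1.45,"dz":0,"wx":0,"wy":0,"wz":-0.1}]'
python3 - <<'E'
from h import *
p,d=vision.capture('side')
s=bot.read_state();print(s['position'],s['force'])
np.savez('side10.npz',p=p,P=cloud(cal('side'),d))
E
python3 foot.py side10.npz
```

```text
time_s: 9.4
position: [0.4677, -0.211, 0.2096]
tcp_rot: [[0.958, 0.288, 0.001], [0.288, -0.958, -0.001], [0.001, 0.002, -1.0]]
force: [0.4, -1.1, 2.8]
opening: 0.287
time_s: 10.0
position: [0.4662, -0.1226, 0.2097]
tcp_rot: [[0.952, -0.305, -0.002], [-0.305, -0.952, -0.006], [0.0, 0.007, -1.0]]
force: [-3.7, -12.1, -0.7]
opening: 0.291
[ 0.46682588 -0.12058566  0.20964986] [-1.95811382 -8.27361665 -0.11215738]
side10.npz foot top 0 None ramplate 329 [0.0727 0.0744 0.0762]
```

```bash
python3 -m handwheel '[{"hand":-1,"dx":0.4,"dy":1.0,"dz":0,"wx":0,"wy":0,"wz":-0.07},{"hand":-1,"dx":0,"dy":0,"dz":0,"wx":0,"wy":0,"wz":0},{"hand":-1,"dx":0,"dy":0,"dz":0,"wx":0,"wy":0,"wz":0}]'
python3 -m handwheel '[{"hand":-1,"dx":-0.4,"dy":-1.0,"dz":0,"wx":0,"wy":0,"wz":0.07},{"hand":-1,"dx":-0.38,"dy":-1.45,"dz":0,"wx":0,"wy":0,"wz":0.1},{"hand":-1,"dx":-0.23,"dy":-1.48,"dz":0,"wx":0,"wy":0,"wz":0.1},{"hand":-1,"dx":0,"dy":0,"dz":0,"wx":0,"wy":0,"wz":0}]'
python3 - <<'E'
from h import *
p,d=vision.capture('side')
s=bot.read_state();print(s['position'],s['force'])
np.savez('side11.npz',p=p,P=cloud(cal('side'),d))
E
python3 foot.py side11.npz
```

```text
time_s: 10.35
position: [0.4697, -0.1122, 0.2096]
tcp_rot: [[0.93, -0.368, -0.003], [-0.368, -0.93, -0.005], [-0.001, 0.005, -1.0]]
force: [-4.9, -9.3, 3.0]
opening: 0.29
time_s: 10.75
position: [0.4608, -0.1511, 0.2096]
tcp_rot: [[0.994, -0.109, 0.0], [-0.109, -0.994, -0.001], [0.0, 0.001, -1.0]]
force: [-0.9, -2.4, 1.8]
opening: 0.297
[ 0.46089806 -0.15030902  0.20962667] [-1.63476021 -2.77547715  2.7914638 ]
side11.npz foot top 0 None ramplate 314 [0.0746 0.0762 0.0781]
```

```bash
python3 -m handwheel '[{"hand":0.2,"dx":0,"dy":0,"dz":0,"wx":0,"wy":0,"wz":0},{"hand":0.2,"dx":0,"dy":0,"dz":0,"wx":0,"wy":0,"wz":0},{"hand":0.2,"dx":0,"dy":0,"dz":0,"wx":0,"wy":0,"wz":0},{"hand":0.2,"dx":0,"dy":0,"dz":0,"wx":0,"wy":0,"wz":0},{"hand":0.2,"dx":0,"dy":0,"dz":2,"wx":0,"wy":0,"wz":0},{"hand":0.2,"dx":0,"dy":0,"dz":4,"wx":0,"wy":0,"wz":0},{"hand":0.2,"dx":-1,"dy":0,"dz":4,"wx":0,"wy":0,"wz":0}]'
python3 - <<'E'
from h import *
p,d=vision.capture('side');save('side12',p)
s=bot.read_state();print(s['position'],s['force'],s['joint_positions'])
np.savez('side12.npz',p=p,P=cloud(cal('side'),d))
E
python3 foot.py side12.npz
```

```text
time_s: 11.5
position: [0.4515, -0.15, 0.3101]
tcp_rot: [[0.994, -0.106, -0.001], [-0.106, -0.994, 0.001], [-0.001, -0.001, -1.0]]
force: [0.4, -0.5, 0.3]
opening: 0.598
[ 0.4529977  -0.15149726  0.31691561] [ 0.91997429 -0.39188268  2.3739884 ] [-3.19170954e+01  1.20135836e+01  9.55464491e+01 -1.91300957e-02
  7.18406861e+01  6.41287453e+01]
side12.npz foot top 0 None ramplate 315 [0.0743 0.0762 0.0782]
```

```bash
sleep 1
```

```text
(no output)
```

View pics/side12.png

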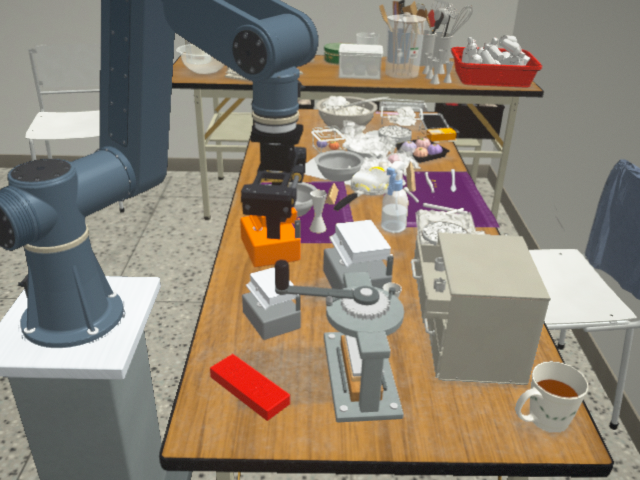

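The side view shows the knob free at (283,275) and the ram plate unchanged at z 0.076, so the ratchet holds. Next I'll go to the front of the larger timer box, shut the fingers and tilt the tool forward.

```bash
python3 -m handwheel '[{"hand":-1,"dx":1.2,"dy":4.4,"dz":0,"wx":0,"wy":0,"wz":0.062},{"hand":-1,"dx":1.2,"dy":4.4,"dz":0,"wx":0,"wy":0,"wz":0.062},{"hand":-1,"dx":1.2,"dy":4.4,"dz":0,"wx":0,"wy":0,"wz":0.062},{"hand":-1,"dx":1.2,"dy":4.4,"dz":0,"wx":0,"wy":0,"wz":0.062},{"hand":-1,"dx":1.2,"dy":4.4,"dz":0,"wx":0,"wy":0,"wz":0.062},{"hand":-1,"dx":1.2,"dy":4.2,"dz":0,"wx":0,"wy":0,"wz":0.062},{"hand":-1,"dx":0,"dy":0,"dz":0,"wx":0.0343,"wy":-0.1264,"wz":0},{"hand":-1,"dx":0,"dy":0,"dz":0,"wx":0.0343,"wy":-0.1264,"wz":0},{"hand":-1,"dx":0,"dy":0,"dz":0,"wx":0.0343,"wy":-0.1264,"wz":0}]'
python3 - <<'E'
from h import *
s=bot.read_state();print(s['position'],s['force'],s['joint_positions'])
C=cal('wrist');p,d=vision.capture('wrist');save('wrist13',p);np.savez('wrist13.npz',p=p,P=cloud(C,d))
f=lambda a,b,z:(.611+a*.965-b*.262,.136+a*.262+b*.965,z)
for n,q in dict(lipL=f(-.045,.065,.102),lipR=f(-.045,-.065,.102),cL=f(-.06,.075,.07),cR=f(-.06,-.075,.07),tip=f(-.03,.0195,.118)).items(): print(n,np.round(proj(C,q),1))
E
```

```text
time_s: 12.45
position: [0.5233, 0.1128, 0.3097]
tcp_rot: [[0.889, 0.264, 0.374], [0.244, -0.964, 0.102], [0.388, 0.001, -0.922]]
force: [0.7, 0.4, -0.8]
opening: 0.008
[0.52330527 0.11281239 0.30970176] [ 0.66110653  0.44738733 -0.83772163] [ -4.13499677   8.88867491 105.1750518   10.51524642  44.75950979
  64.44693517]
lipL [252.4 258.6]
lipR [390.2 258.9]
cL [247.4 277. ]
cR [395.  277.4]
tip [299.9 240.2]
```

```bash
sleep 1
```

```text
(no output)
```

View pics/wrist13.png

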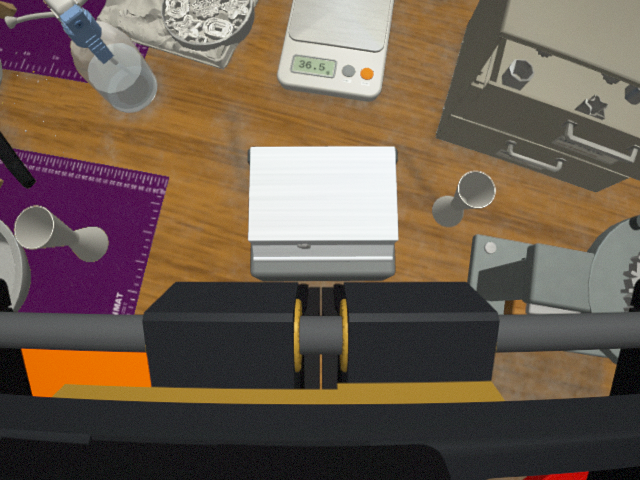

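The wrist view shows the hood squarely ahead. Its lip line is at y≈258 from x=253 to 394, and the toggle peeks out at (303,245), all within 4 px of prediction. I'll tilt further and descend.

```bash
python3 -m handwheel '[{"hand":-1,"dx":-0.5,"dy":0,"dz":-2,"wx":0.0343,"wy":-0.1264,"wz":0},{"hand":-1,"dx":-0.5,"dy":0,"dz":-3,"wx":0.0343,"wy":-0.1264,"wz":0},{"hand":-1,"dx":0,"dy":0,"dz":-3,"wx":0.0343,"wy":-0.1264,"wz":0},{"hand":-1,"dx":0,"dy":0,"dz":-4,"wx":0,"wy":0,"wz":0},{"hand":-1,"dx":0,"dy":0,"dz":-3,"wx":0,"wy":0,"wz":0},{"hand":-1,"dx":0,"dy":0,"dz":0,"wx":0,"wy":0,"wz":0}]'
python3 - <<'E'
from h import *
s=bot.read_state();print(s['position'],s['force'],s['joint_positions'])
for n in ['wrist','side']:
    C=cal(n);p,d=vision.capture(n);save(n+'14',p)
P=cloud(C,d)
E
```

```text
time_s: 13.1
position: [0.5201, 0.1337, 0.2152]
tcp_rot: [[0.776, 0.313, 0.548], [0.223, -0.948, 0.225], [0.59, -0.052, -0.806]]
force: [-0.9, -0.1, 0.0]
opening: 0.002
[0.52006617 0.13372346 0.21522444] [-0.91353549 -0.06344197  0.03122864] [ -7.56433034  17.51804409 122.51869089  67.1446012   18.65163015
   4.18080276]
```

```bash
sleep 1
```

```text
(no output)
```

View pics/wrist14.png

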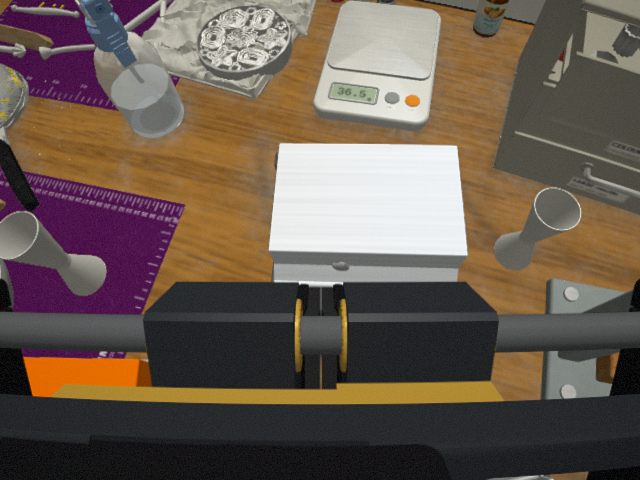

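View pics/side14.png

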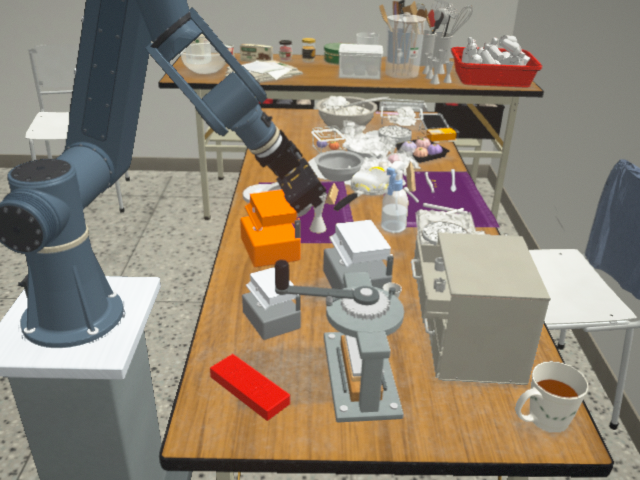

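The arm lagged the commanded tilt because joint 4 is swinging through (J5≈19°). The hood is at (366,200) in the wrist view. I'll work out the correcting turn.

```bash
cat > g.py <<'E'
from h import *
from scipy.spatial.transform import Rotation as Ro
O=np.array([.611,.136,.07]);yaw=np.radians(15.2);X=np.array([np.cos(yaw),np.sin(yaw),0]);Y=np.array([-X[1],X[0],0]);Z=np.array([0,0,1.])
B=np.stack([X,Y,Z])
def st(tilt=42):
    s=bot.read_state();R=np.array(s['tcp_rot']);p=np.array(s['position'])
    t=np.radians(tilt);D=np.stack([np.cos(t)*X+np.sin(t)*Z,-Y,np.sin(t)*X-np.cos(t)*Z],1)
    rv=Ro.from_matrix(D@R.T).as_rotvec()
    zz=B@R[:,2]
    print('t',round(s['time_s'],2),'box-frame tcp mm',(B@(p-O)*1000).round(1),'tilt',np.degrees(np.arccos(-zz[2])).round(1),'toolz(box)',zz.round(3),'tooly(box)',(B@R[:,1]).round(3))
    print(' F box',(B@np.array(s['force'])).round(1),'rv to goal',rv.round(4),'J',np.array(s['joint_positions']).round(1))
def mv(a,b,c): print('world cm',(B.T@np.array([a,b,c])/10).round(3))
E
python3 -c "
from g import *
st(42)"
```

```text
t 13.2 box-frame tcp mm [-86.9  21.  148. ] tilt 36.6 toolz(box) [ 0.591  0.071 -0.803] tooly(box) [ 0.054 -0.997 -0.048]
 F box [-0.1  0.2 -0.3] rv to goal [-0.0184 -0.1063 -0.0565] J [ -7.6  17.3 122.4  66.8  18.7   4.4]
```

```bash
python3 - <<'E'
from g import *
z=np.load('top0.npz',allow_pickle=True);p=z['p'].astype(int);P=np.load('Pt.npy')
for nm,m in [('orange',(p[...,0]>180)&(p[...,2]<70)),('small',None)]:
    if m is None: m=np.ones((480,640),bool);roi=(340,265,400,320)
    else: roi=(240,270,310,335)
    r=np.zeros((480,640),bool);r[roi[1]:roi[3],roi[0]:roi[2]]=True
    q=P[r&m&(P[...,2]>.03)&(P[...,0]>.2)];b=(q-O)@B.T
    for lo,hi in [(-.04,.01),(.01,.05),(.05,.08)]:
        s=b[(b[:,2]>lo)&(b[:,2]<hi)]
        if len(s)>10: print(nm,lo,hi,len(s),(np.percentile(s,[1,99],axis=0)*1000).round(0).tolist())
    f=b[(b[:,0]>-.15)&(b[:,1]<.145)];print(' near',len(f),f[:,2].max() if len(f) else None)
E
```

```text
orange -0.04 0.01 261 [[-222.0, 124.0, -5.0], [-118.0, 266.0, 8.0]]
orange 0.01 0.05 51 [[-213.0, 133.0, 21.0], [-120.0, 260.0, 45.0]]
orange 0.05 0.08 1379 [[-197.0, 136.0, 62.0], [-112.0, 263.0, 75.0]]
 near 83 0.07708170928327418
small -0.04 0.01 313 [[-269.0, -145.0, -37.0], [-167.0, -24.0, 10.0]]
small 0.01 0.05 810 [[-251.0, -133.0, 10.0], [-171.0, -30.0, 38.0]]
 near 0 None
```

```bash
cat >> g.py <<'E'
def goal(tilt,dyaw):
    s=bot.read_state();R=np.array(s['tcp_rot']);a=np.radians(dyaw)
    x=np.cos(a)*X+np.sin(a)*Y;y=-np.sin(a)*X+np.cos(a)*Y;t=np.radians(tilt)
    D=np.stack([np.cos(t)*x+np.sin(t)*Z,-y,np.sin(t)*x-np.cos(t)*Z],1)
    print('rv',Ro.from_matrix(D@R.T).as_rotvec().round(4))
E
python3 -c "
from g import *
goal(42,8); mv(5,10,-50)"
```

```text
rv [-0.011  -0.1074  0.083 ]
world cm [ 0.22   1.096 -5.   ]
```

```bash
python3 -m handwheel '[{"hand":-1,"dx":0.12,"dy":0.22,"dz":-2.2,"wx":-0.003,"wy":-0.027,"wz":0.021},{"hand":-1,"dx":0.12,"dy":0.22,"dz":-2.2,"wx":-0.003,"wy":-0.027,"wz":0.021},{"hand":-1,"dx":0.12,"dy":0.22,"dz":-2.2,"wx":-0.003,"wy":-0.027,"wz":0.021},{"hand":-1,"dx":0.12,"dy":0.22,"dz":-2.2,"wx":-0.003,"wy":-0.027,"wz":0.021},{"hand":-1,"dx":0,"dy":0,"dz":0,"wx":0,"wy":0,"wz":0}]'
python3 -c "
from g import *
st(42);goal(42,8)
p,d=vision.capture('wrist');save('wrist15',p)
p,d=vision.capture('side');save('side15',p)
cv2.imwrite('pics/c15.png',cv2.cvtColor(cv2.resize(p[130:330,200:430],None,fx=3,fy=3),cv2.COLOR_RGB2BGR))"
```

```text
time_s: 13.7
position: [0.5237, 0.1448, 0.1669]
tcp_rot: [[0.721, 0.373, 0.584], [0.264, -0.927, 0.267], [0.641, -0.039, -0.766]]
force: [0.2, 0.4, 0.4]
opening: -0.001
t 13.7 box-frame tcp mm [-81.9  31.4  96.9] tilt 40.0 toolz(box) [ 0.634  0.105 -0.766] tooly(box) [ 0.117 -0.992 -0.039]
 F box [0.3 0.3 0.4] rv to goal [-0.025  -0.0466 -0.1182] J [ -8.1  26.1 127.2 111.8  21.9 -46.1]
rv [-0.0217 -0.0482  0.0214]
```

```bash
sleep 1
```

```text
(no output)
```

View pics/c15.png

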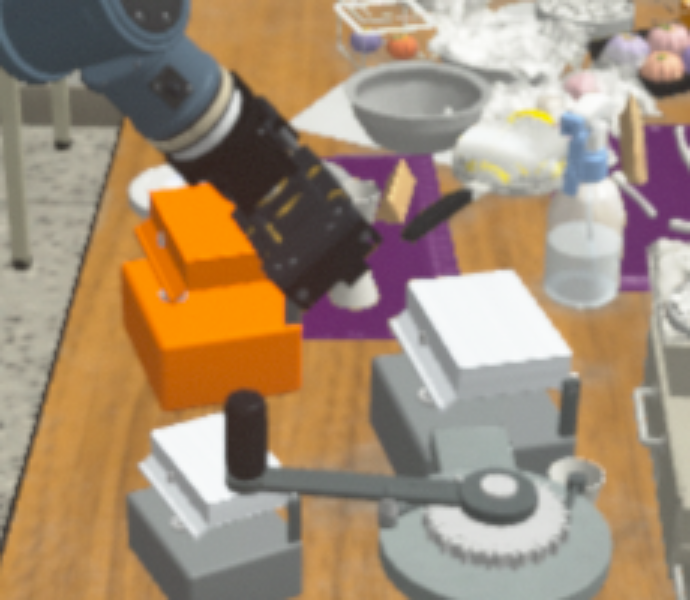

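View pics/wrist15.png

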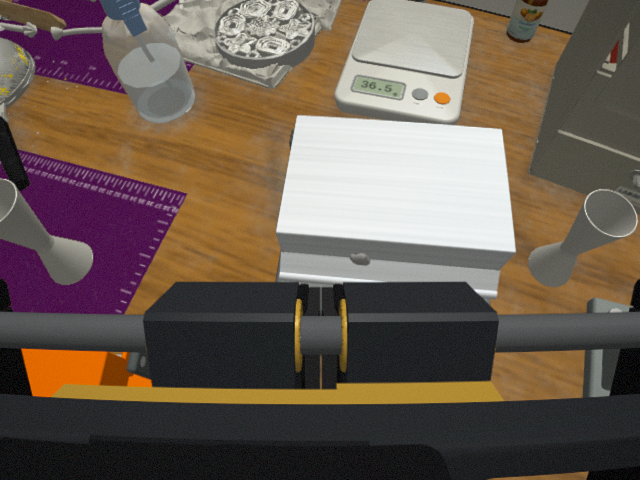

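The crop shows the gripper in front of the white hood, clear of the orange box. In the wrist view the toggle tip appears at (358,258), left of the hood's centre. I'll descend to lip level.

```bash
python3 -m handwheel '[{"hand":-1,"dx":0,"dy":0,"dz":-2.2,"wx":-0.005,"wy":-0.012,"wz":0.005},{"hand":-1,"dx":0,"dy":0,"dz":-2.2,"wx":-0.005,"wy":-0.012,"wz":0.005},{"hand":-1,"dx":0,"dy":0,"dz":-2.2,"wx":-0.005,"wy":-0.012,"wz":0.005},{"hand":-1,"dx":0,"dy":0,"dz":-2,"wx":-0.005,"wy":-0.012,"wz":0.005},{"hand":-1,"dx":0,"dy":0,"dz":0,"wx":0,"wy":0,"wz":0}]'
python3 -c "
from g import *
st(42);goal(42,8)
p,d=vision.capture('side');save('side16',p)
cv2.imwrite('pics/c16.png',cv2.cvtColor(cv2.resize(p[180:330,230:430],None,fx=4,fy=4),cv2.COLOR_RGB2BGR))"
```

```text
time_s: 14.3
position: [0.5234, 0.1453, 0.0813]
tcp_rot: [[0.685, 0.393, 0.613], [0.29, -0.919, 0.266], [0.668, -0.005, -0.744]]
force: [-0.8, 0.4, 0.5]
opening: -0.0
t 14.3 box-frame tcp mm [-82.1  31.9  11.3] tilt 41.9 toolz(box) [ 0.661  0.096 -0.744] tooly(box) [ 0.138 -0.99  -0.005]
 F box [-0.7  0.6  0.5] rv to goal [-0.0039 -0.0031 -0.1389] J [ -8.1  42.1 131.6 144.1  36.7 -84.1]
rv [-0.0037 -0.0033  0.0007]
```

```bash
sleep 1
```

```text
(no output)
```

View pics/c16.png

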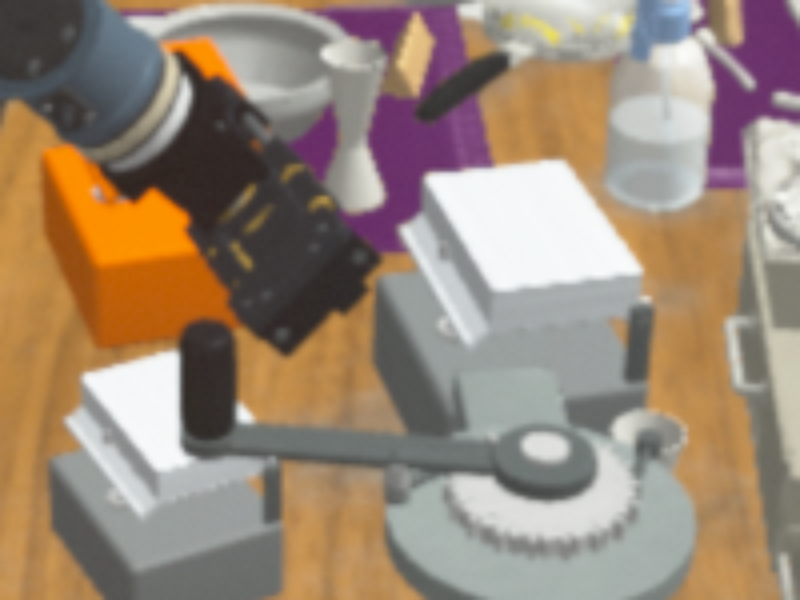

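```bash
python3 -m handwheel '[{"hand":-1,"dx":1.25,"dy":0.34,"dz":0,"wx":0,"wy":0,"wz":0},{"hand":-1,"dx":1.25,"dy":0.34,"dz":0,"wx":0,"wy":0,"wz":0},{"hand":-1,"dx":1.25,"dy":0.34,"dz":0,"wx":0,"wy":0,"wz":0},{"hand":-1,"dx":0,"dy":0,"dz":0,"wx":0,"wy":0,"wz":0}]'
python3 -c "
from g import *
st(42);goal(42,8)
p,d=vision.capture('wrist');save('wrist17',p)
p,d=vision.capture('side');save('side17',p)
cv2.imwrite('pics/c17.png',cv2.cvtColor(cv2.resize(p[180:330,230:430],None,fx=4,fy=4),cv2.COLOR_RGB2BGR))"
```

```text
time_s: 14.75
position: [0.5589, 0.155, 0.0835]
tcp_rot: [[0.687, 0.393, 0.611], [0.293, -0.919, 0.263], [0.665, -0.001, -0.746]]
force: [-5.2, -2.6, -0.4]
opening: 0.009
t 14.75 box-frame tcp mm [-45.3  32.   13.5] tilt 41.7 toolz(box) [ 0.659  0.093 -0.746] tooly(box) [ 0.139 -0.99  -0.001]
 F box [-5.7 -1.1 -0.4] rv to goal [ 0.0004 -0.0051 -0.139 ] J [ -5.6  40.9 125.9 141.   30.7 -77.4]
rv [ 0.0008 -0.005   0.0006]
```

```bash
sleep 1
```

```text
(no output)
```

View pics/c17.png

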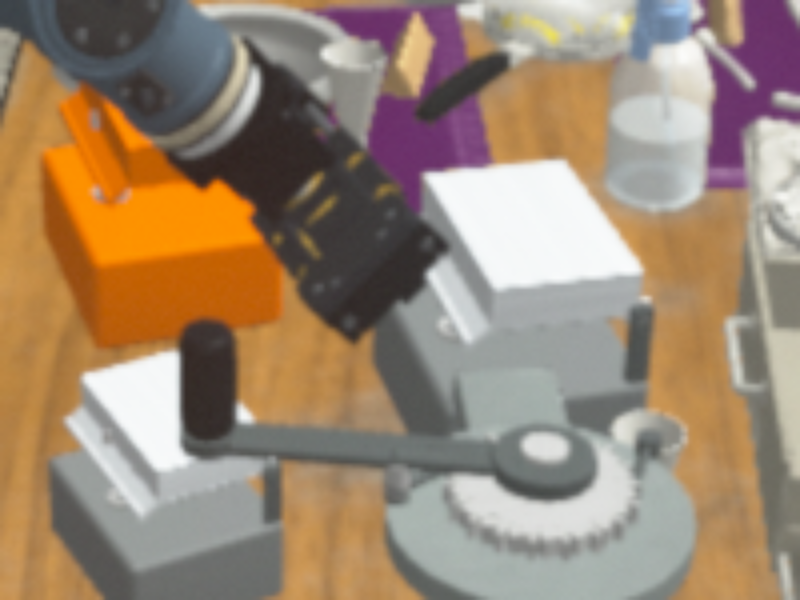

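View pics/wrist17.png

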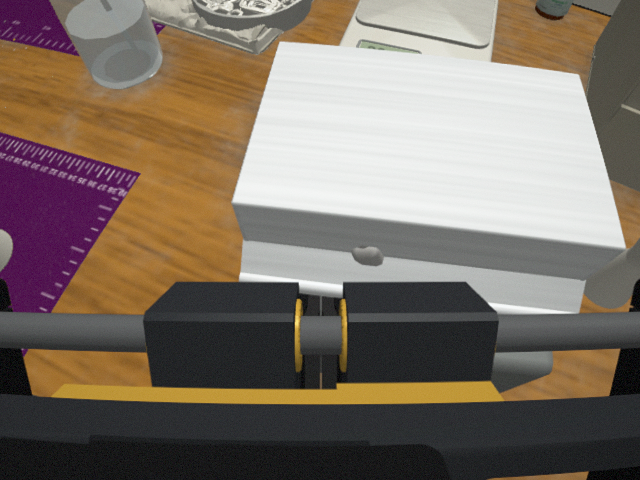

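The force of −5.7 N along the box's x shows the finger face touching the lip. In the wrist view the toggle tip is at (368,255). Now I'll lift.

```bash
python3 -m handwheel '[{"hand":-1,"dx":-0.1,"dy":0,"dz":0.8,"wx":0,"wy":0,"wz":0},{"hand":-1,"dx":0,"dy":0,"dz":0.8,"wx":0,"wy":0,"wz":0},{"hand":-1,"dx":0,"dy":0,"dz":0.8,"wx":0,"wy":0,"wz":0},{"hand":-1,"dx":0,"dy":0,"dz":0.8,"wx":0,"wy":0,"wz":0},{"hand":-1,"dx":0,"dy":0,"dz":0,"wx":0,"wy":0,"wz":0}]'
python3 -c "
from g import *
st(42);goal(42,8)
p,d=vision.capture('wrist');save('wrist18',p)
p,d=vision.capture('side');save('side18',p)
cv2.imwrite('pics/c18.png',cv2.cvtColor(cv2.resize(p[180:330,230:430],None,fx=4,fy=4),cv2.COLOR_RGB2BGR))"
```

```text
time_s: 15.35
position: [0.5608, 0.1552, 0.118]
tcp_rot: [[0.68, 0.394, 0.619], [0.292, -0.919, 0.264], [0.673, 0.001, -0.74]]
force: [-0.7, -1.0, -0.9]
opening: 0.004
t 15.35 box-frame tcp mm [-43.4  31.7  48. ] tilt 42.3 toolz(box) [ 0.666  0.093 -0.74 ] tooly(box) [ 0.139 -0.99   0.001]
 F box [-1.  -0.7 -0.9] rv to goal [-0.0006  0.005  -0.1395] J [ -5.7  35.7 125.3 134.4  27.  -69.9]
rv [-0.001   0.0049  0.0001]
```

```bash
sleep 1
```

```text
(no output)
```

View pics/c18.png

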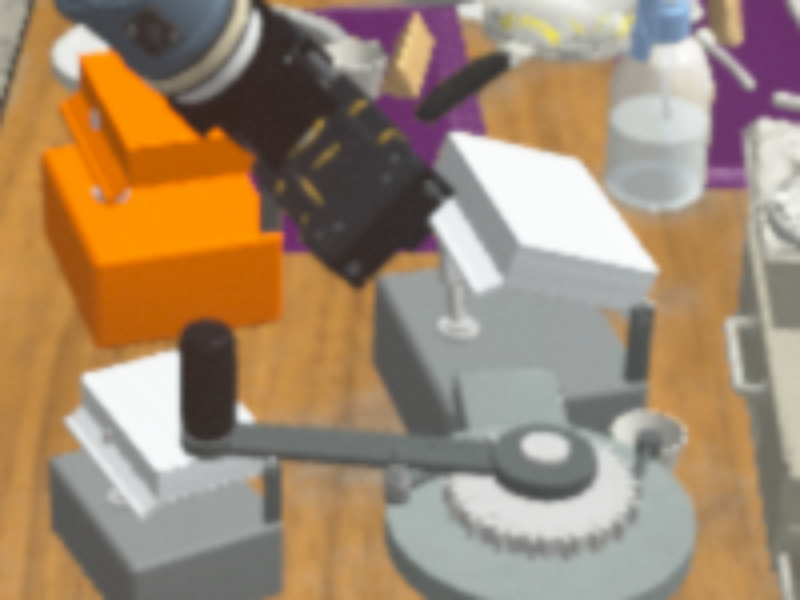

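View pics/wrist18.png

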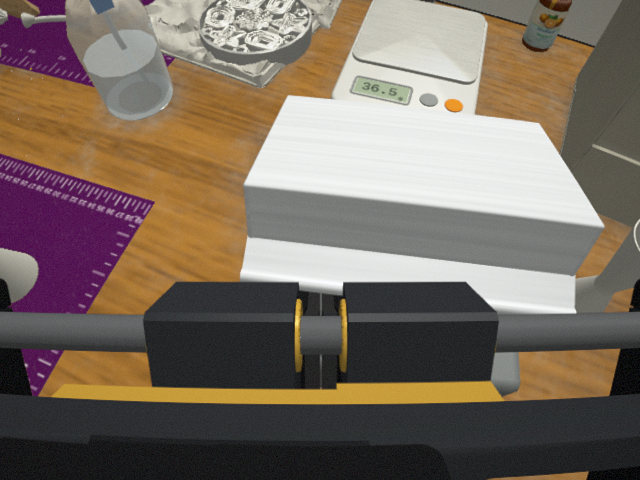

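The side crop shows the hood lifted about 0.3 rad and the toggle under it, from (458,325) up to (445,250). Next I'll shift left, past the toggle's left side.

```bash
python3 -m handwheel '[{"hand":-1,"dx":-0.2,"dy":0.75,"dz":0,"wx":0,"wy":0,"wz":0},{"hand":-1,"dx":-0.2,"dy":0.75,"dz":0,"wx":0,"wy":0,"wz":0},{"hand":-1,"dx":0,"dy":0,"dz":0,"wx":0,"wy":0,"wz":0}]'
python3 -c "
from g import *
st(42)"
python3 -m handwheel '[{"hand":-1,"dx":0.7,"dy":0.2,"dz":-0.6,"wx":0,"wy":0,"wz":0},{"hand":-1,"dx":0.7,"dy":0.2,"dz":-0.6,"wx":0,"wy":0,"wz":0},{"hand":-1,"dx":0.7,"dy":0.2,"dz":-0.6,"wx":0,"wy":0,"wz":0},{"hand":-1,"dx":0,"dy":0,"dz":0,"wx":0,"wy":0,"wz":0}]'
python3 -c "
from g import *
st(42);goal(42,8)
p,d=vision.capture('wrist');save('wrist19',p)
p,d=vision.capture('side');save('side19',p)
cv2.imwrite('pics/c19.png',cv2.cvtColor(cv2.resize(p[180:330,230:430],None,fx=4,fy=4),cv2.COLOR_RGB2BGR))"
```

```text
time_s: 15.75
position: [0.5549, 0.1713, 0.1143]
tcp_rot: [[0.684, 0.395, 0.614], [0.293, -0.919, 0.265], [0.669, -0.002, -0.744]]
force: [-0.6, -0.0, -0.9]
opening: -0.0
t 15.75 box-frame tcp mm [-44.8  48.8  44.3] tilt 42.0 toolz(box) [ 0.662  0.095 -0.744] tooly(box) [ 0.14  -0.99  -0.002]
 F box [-0.6  0.1 -0.9] rv to goal [-0.0014 -0.0013 -0.1406] J [ -3.3  36.1 125.5 138.   26.6 -71.5]
time_s: 16.15
position: [0.5776, 0.1763, 0.0956]
tcp_rot: [[0.684, 0.393, 0.615], [0.291, -0.919, 0.264], [0.669, -0.002, -0.743]]
force: [-0.8, -0.7, -0.2]
opening: 0.005
t 16.15 box-frame tcp mm [-21.6  47.6  25.6] tilt 42.0 toolz(box) [ 0.662  0.094 -0.743] tooly(box) [ 0.139 -0.99  -0.002]
 F box [-0.9 -0.5 -0.2] rv to goal [-0.0014 -0.0007 -0.1391] J [ -2.3  39.1 122.6 139.6  26.5 -72.2]
rv [-0.0014 -0.0008  0.0005]
```

```bash
sleep 1
```

```text
(no output)
```

View pics/c19.png

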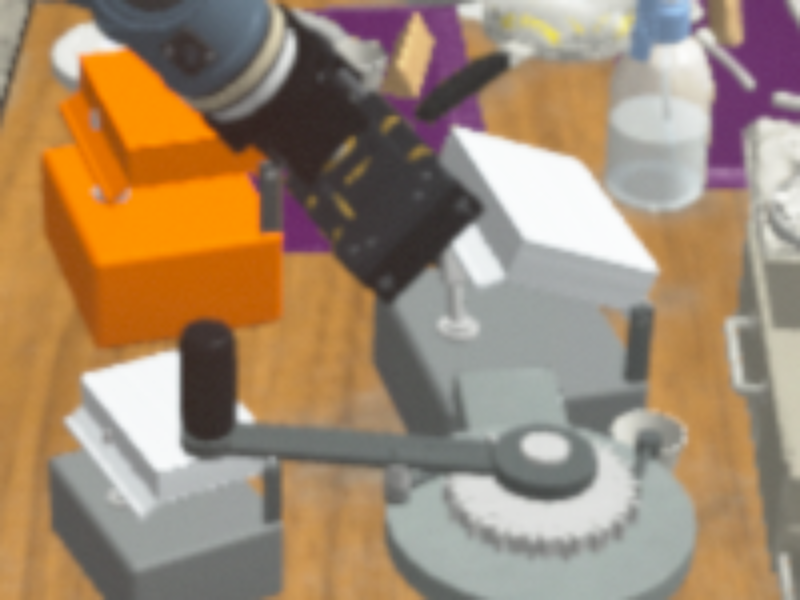

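The toggle still stands at (455,290) and the finger is to its left with the hood up. Now I'll push right.

```bash
python3 -m handwheel '[{"hand":-1,"dx":0.2,"dy":-0.72,"dz":0,"wx":0,"wy":0,"wz":0},{"hand":-1,"dx":0.2,"dy":-0.72,"dz":0,"wx":0,"wy":0,"wz":0},{"hand":-1,"dx":0.2,"dy":-0.72,"dz":0,"wx":0,"wy":0,"wz":0},{"hand":-1,"dx":0.2,"dy":-0.72,"dz":0,"wx":0,"wy":0,"wz":0},{"hand":-1,"dx":0.15,"dy":-0.5,"dz":0,"wx":0,"wy":0,"wz":0},{"hand":-1,"dx":0,"dy":0,"dz":0,"wx":0,"wy":0,"wz":0}]'
python3 -c "
from g import *
st(42);goal(42,8)
p,d=vision.capture('wrist');save('wrist20',p)
p,d=vision.capture('side');save('side20',p)
cv2.imwrite('pics/c20.png',cv2.cvtColor(cv2.resize(p[180:330,230:430],None,fx=4,fy=4),cv2.COLOR_RGB2BGR))"
```

```text
time_s: 16.85
position: [0.5865, 0.1407, 0.0965]
tcp_rot: [[0.685, 0.391, 0.615], [0.29, -0.92, 0.262], [0.669, -0.001, -0.744]]
force: [-0.4, -0.6, -1.5]
opening: 0.006
t 16.85 box-frame tcp mm [-22.4  11.   26.5] tilt 42.0 toolz(box) [ 0.662  0.092 -0.744] tooly(box) [ 0.136 -0.991 -0.001]
 F box [-0.5 -0.5 -1.5] rv to goal [-0.0006 -0.001  -0.1364] J [ -7.3  39.  122.3 132.3  27.2 -69.1]
rv [-0.0005 -0.0011  0.0033]
```

```bash
sleep 1
```

```text
(no output)
```

View pics/c20.png

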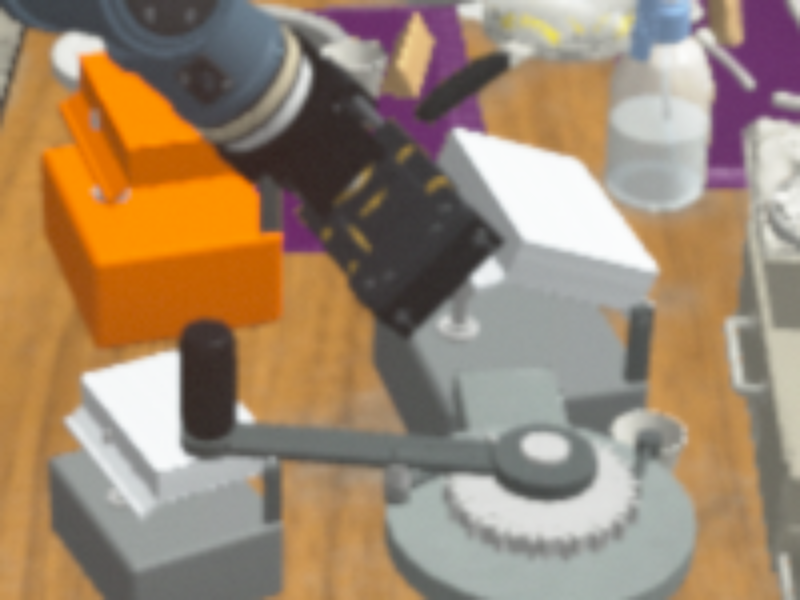

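The toggle has begun to move over (460,310). I'll continue in small steps.

```bash
python3 -m handwheel '[{"hand":-1,"dx":0.1,"dy":-0.4,"dz":0,"wx":0,"wy":0,"wz":0},{"hand":-1,"dx":0.1,"dy":-0.4,"dz":0,"wx":0,"wy":0,"wz":0},{"hand":-1,"dx":0,"dy":0,"dz":0,"wx":0,"wy":0,"wz":0}]'
python3 -c "
from g import *
st(42)"
python3 -m handwheel '[{"hand":-1,"dx":0.1,"dy":-0.4,"dz":0,"wx":0,"wy":0,"wz":0},{"hand":-1,"dx":0,"dy":0,"dz":0,"wx":0,"wy":0,"wz":0}]'
python3 -c "
from g import *
st(42)
p,d=vision.capture('side');save('side21',p)
cv2.imwrite('pics/c21.png',cv2.cvtColor(cv2.resize(p[180:330,230:430],None,fx=4,fy=4),cv2.COLOR_RGB2BGR))"
```

```text
time_s: 17.25
position: [0.588, 0.1342, 0.0964]
tcp_rot: [[0.684, 0.394, 0.614], [0.292, -0.919, 0.264], [0.669, -0.001, -0.744]]
force: [-0.4, 3.6, -0.5]
opening: 0.005
t 17.25 box-frame tcp mm [-22.7   4.3  26.4] tilt 42.0 toolz(box) [ 0.662  0.094 -0.744] tooly(box) [ 0.139 -0.99  -0.001]
 F box [ 0.6  3.6 -0.5] rv to goal [-0.0012 -0.001  -0.1394] J [ -8.3  39.  122.2 130.5  27.5 -68.4]
time_s: 17.45
position: [0.588, 0.1332, 0.0966]
tcp_rot: [[0.681, 0.4, 0.613], [0.295, -0.917, 0.27], [0.67, -0.003, -0.742]]
force: [-2.0, 12.6, -3.2]
opening: 0.005
t 17.45 box-frame tcp mm [-23.    3.3  26.6] tilt 42.1 toolz(box) [ 0.663  0.1   -0.742] tooly(box) [ 0.146 -0.989 -0.003]
 F box [ 1.4 12.7 -3.2] rv to goal [-0.0037  0.0005 -0.1461] J [ -8.8  39.  122.2 129.5  27.8 -68. ]
```

```bash
sleep 1
```

```text
(no output)
```

View pics/c21.png

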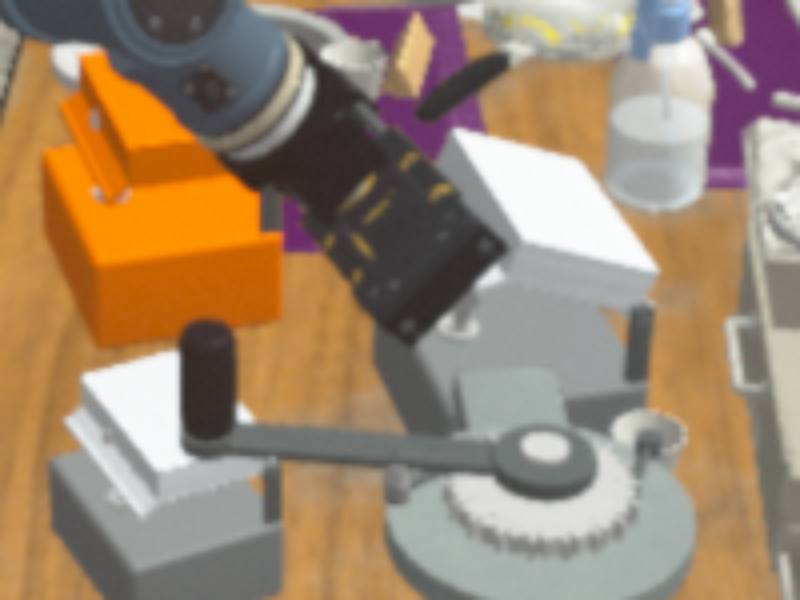

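At 12.7 N the toggle is at its stop. I'll back off, slide out along the finger axis, lower the hood and withdraw.

```bash
python3 -m handwheel '[{"hand":-1,"dx":-0.2,"dy":0.8,"dz":0,"wx":0,"wy":0,"wz":0},{"hand":-1,"dx":-0.7,"dy":-0.2,"dz":0.6,"wx":0,"wy":0,"wz":0},{"hand":-1,"dx":-0.7,"dy":-0.2,"dz":0.6,"wx":0,"wy":0,"wz":0},{"hand":-1,"dx":-0.8,"dy":-0.2,"dz":0.6,"wx":0,"wy":0,"wz":0},{"hand":-1,"dx":0,"dy":0,"dz":0,"wx":0,"wy":0,"wz":0}]'
python3 -c "
from g import *
st(42)
p,d=vision.capture('side');save('side22',p)
cv2.imwrite('pics/c22.png',cv2.cvtColor(cv2.resize(p[180:330,230:430],None,fx=4,fy=4),cv2.COLOR_RGB2BGR))"
```

```text
time_s: 18.0
position: [0.5637, 0.1314, 0.1153]
tcp_rot: [[0.685, 0.392, 0.614], [0.291, -0.92, 0.263], [0.668, -0.001, -0.744]]
force: [-3.9, -0.1, 0.0]
opening: 0.007
t 18.0 box-frame tcp mm [-46.9   8.   45.3] tilt 41.9 toolz(box) [ 0.662  0.092 -0.744] tooly(box) [ 0.137 -0.991 -0.001]
 F box [-3.8  0.9  0. ] rv to goal [-0.0005 -0.0017 -0.1374] J [ -9.3  35.9 125.3 129.5  27.6 -68.2]
```

```bash
sleep 1
```

```text
(no output)
```

View pics/c22.png

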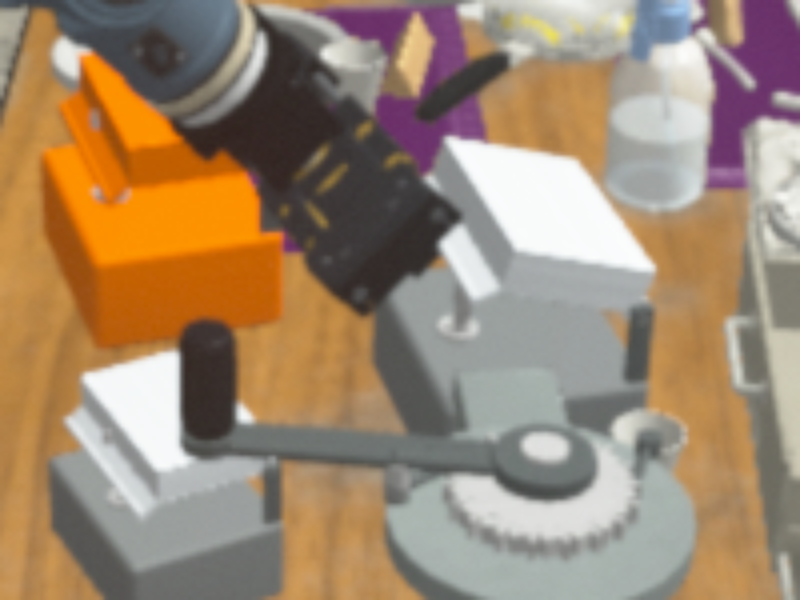

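The toggle now leans towards the camera, from its base at (458,325) to about (464,285), which is over to the right. I'll lower the hood and withdraw.

```bash
python3 -m handwheel '[{"hand":-1,"dx":-0.3,"dy":-0.1,"dz":-0.8,"wx":0,"wy":0,"wz":0},{"hand":-1,"dx":-0.2,"dy":0,"dz":-0.8,"wx":0,"wy":0,"wz":0},{"hand":-1,"dx":-0.2,"dy":0,"dz":-0.8,"wx":0,"wy":0,"wz":0},{"hand":-1,"dx":-0.3,"dy":-0.1,"dz":-0.6,"wx":0,"wy":0,"wz":0},{"hand":-1,"dx":-1.2,"dy":-0.3,"dz":0,"wx":0,"wy":0,"wz":0},{"hand":-1,"dx":-1.5,"dy":-0.4,"dz":0,"wx":0,"wy":0,"wz":0},{"hand":-1,"dx":-1.5,"dy":-0.4,"dz":0,"wx":0,"wy":0,"wz":0},{"hand":-1,"dx":0,"dy":0,"dz":2,"wx":0,"wy":0,"wz":0},{"hand":-1,"dx":0,"dy":0,"dz":3,"wx":0,"wy":0,"wz":0},{"hand":-1,"dx":0,"dy":0,"dz":3,"wx":0,"wy":0,"wz":0}]'
python3 -c "
from g import *
st(42)
C=cal('side');p,d=vision.capture('side');save('side23',p);np.savez('side23.npz',p=p,P=cloud(C,d))
cv2.imwrite('pics/c23.png',cv2.cvtColor(cv2.resize(p[180:380,230:430],None,fx=3,fy=3),cv2.COLOR_RGB2BGR))
C=cal('wrist');p,d=vision.capture('wrist');save('wrist23',p)"
python3 foot.py side23.npz
```

```text
time_s: 19.05
position: [0.5136, 0.1185, 0.1651]
tcp_rot: [[0.685, 0.392, 0.615], [0.29, -0.92, 0.263], [0.669, -0.002, -0.744]]
force: [0.5, 1.3, 0.7]
opening: 0.005
t 19.05 box-frame tcp mm [-98.6   8.7  95.1] tilt 42.0 toolz(box) [ 0.662  0.093 -0.744] tooly(box) [ 0.137 -0.991 -0.002]
 F box [0.8 1.1 0.7] rv to goal [-0.0014 -0.0012 -0.1371] J [-13.1  27.  130.9 119.   26.9 -60.4]
side23.npz foot top 0 None ramplate 312 [0.0746 0.0764 0.0782]
```

```bash
sleep 1
```

```text
(no output)
```

View pics/c23.png

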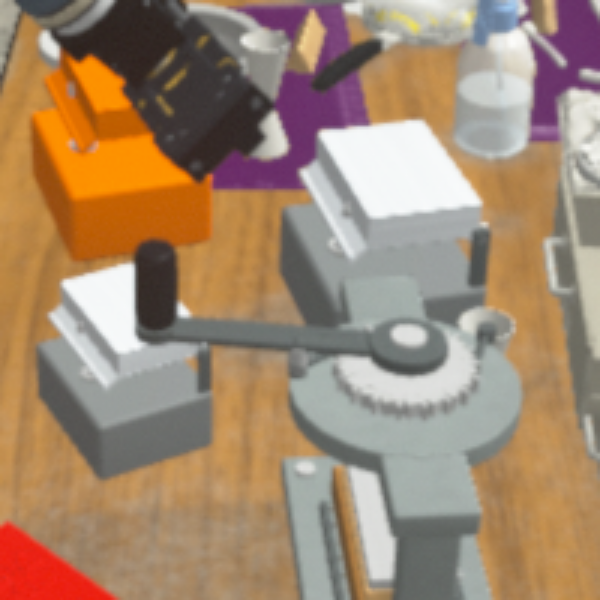

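View pics/wrist23.png

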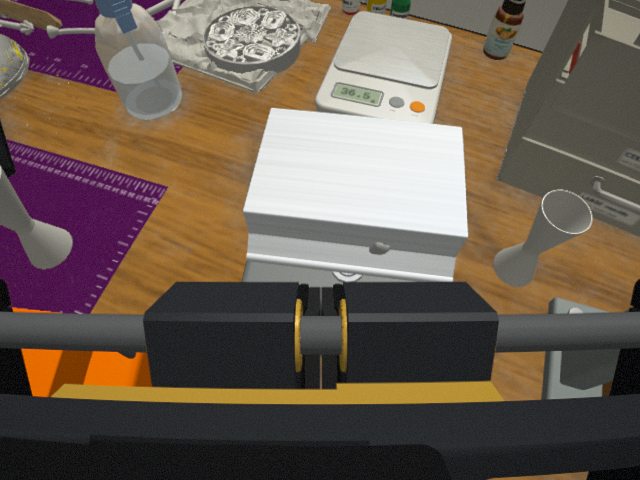

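The hood is down and the toggle tip is now right of its base, (378,247) against (347,276). I'll check the angles numerically.

```bash
python3 -c "
from g import *
C=cal('wrist')
f=lambda a,b,z:O+B.T@np.array([a,b,z])
for n,q in dict(lipL=f(-.045,.065,.032),lipR=f(-.045,-.065,.032)).items(): print(n,np.round(proj(C,q),1))
for a in (0,.2,.4,.6,.77):
  t=.384-a; print(a,np.round(proj(C,f(-.03,.052*np.sin(t),.052*np.cos(t))),1))
P=np.load('side23.npz')['P'];b=(P-O)@B.T;m=(abs(b[...,1])<.05)&(b[...,2]>.05)&(b[...,2]<.12)&(b[...,0]>-.03)&(b[...,0]<.05)
q=b[m];A=np.c_[q[:,0],np.ones(len(q))];print('hood top slope',np.linalg.lstsq(A,q[:,2],rcond=None)[0])
P=np.load('Ps.npy');b=(P-O)@B.T;q=b[m];A=np.c_[q[:,0],np.ones(len(q))];print('initial',np.linalg.lstsq(A,q[:,2],rcond=None)[0])
p,d=vision.capture('top');save('top24',p)
st()
"
```

```text
lipL [244.2 254.8]
lipR [449.1 280.9]
0 [318.1 230.4]
0.2 [334.4 229.9]
0.4 [351.6 231.3]
0.6 [368.5 234.4]
0.77 [381.8 238.3]
hood top slope [0.001481   0.06879695]
initial [-0.4742829   0.07397033]
t 19.2 box-frame tcp mm [-97.3   8.5  97.3] tilt 42.3 toolz(box) [ 0.667  0.091 -0.739] tooly(box) [ 0.138 -0.99   0.003]
 F box [ 0.1 -0.1  0.2] rv to goal [ 0.0009  0.0062 -0.1389] J [-13.1  26.8 130.9 119.4  27.1 -60.9]
```

```bash
sleep 1
```

```text
(no output)
```

View pics/top24.png

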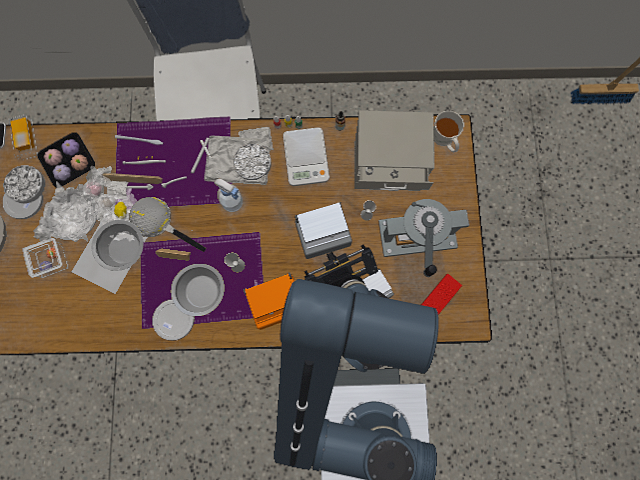

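All checks agree: the hood is level (slope 0.0015), the toggle image fits ≥0.6 rad (nearest 0.77), the ram is unchanged, and the jiggers and bowl are where they were. The arm is clear.

```bash
python3 -c "
from rig import hand_in
print(hand_in())"
```

```text
the job is handed in; nothing more can be done
None
```

The job is done and handed in at about 19 s of the 72 s; `hand_in()` gave no verdict.

**What I did**
- **Press:** I gripped the knob and made two near-full working strokes and one short one. The ratchet held the ram with about 13 mm of spring compression, roughly 77 N by my depth measurement. I then let go of the knob.
- **Timer box:** I chose the larger grey box. With the fingers shut and the tool tilted forward, I lifted the hood about 0.3 rad by eye. I pushed the toggle right until it met its stop at 12.7 N, lowered the hood and withdrew.

**Last checks**
- **Clamp:** the ram plate stayed at z = 0.076 m from the release of the knob to the end, so the ratchet is holding.
- **Hood:** its top measured level (slope 0.0015), so it is shut.
- **Toggle:** its picture fits an angle near 0.77 rad.
- **Bystanders and arm:** by eye, the jiggers and bowl had not moved in the last top view, and the arm was touching nothing. I did not measure the mould's position; it looked unmoved in the side views.

**What failed or disagreed**
- The first move was refused as "invalid input" because some keys were missing. It moved nothing, and I resent it in full.
- The clamp force read at the knob was only about 8 N above free at the peak, just under the 9 to 14 N given for "firm". The depth measurement suggested about 11 N. I relied on the depth reading and did not add another tooth.
- My fit of the hood's starting slope, meant for comparison, came out wrong (−0.47), so I ignored it.

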